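Clamp up the tablet-stand blocks

TASK

First lift the roll of blue tape out of the glue-up jig and put it in the green crate, then set every slotted wooden block in the jig, flat on the bed between the clamp's jaws with its slot straddling the key rail. Then squeeze and release the clamp's trigger again and again until the jaws hold the row of blocks tight, and leave the trigger released; draw the jaw in with the trigger only, never by pushing it. Leave the paint tin, glue bottle and screwdriver where they are.

Things in the scene. Friction and masses are not known exactly. Their poses are not given: they have to be found in the camera images.
- jig: Glue-up jig fixed on the bench: plywood bed, top at z = 18 mm, x -65 to 125, y -180 to 180 mm, with a key rail and a black bar clamp on its side (top z 63). Origin on the bench; y along the clamp's bar (moving jaw at +y), x away from the handle, z up. Steel bar 19 mm wide at x = -30 (z 43 to 49), on a small saddle at y = 115. Blocks go beyond the bar (+x), between the pads
- key_rail (a point): Dark wooden key rail on the bed, along the jig's y: 10 mm wide (centred at jig x = 57), 8 mm high, from jig y = -53 to 132. This point is on its top centre line, level with the fixed pad's face
- fixed_pad (a point): Centre of the face of the orange pad of the clamp's fixed jaw (46 x 30 mm, faces the jig's +y; jig x = 45, y = -55, z 28 to 58 mm). The row of blocks is pressed against it
- moving_pad (a point): Centre of the face of the moving jaw's orange soft rubber pad (46 x 30 mm, 12 mm thick, faces the jig's -y, same x and height as the fixed pad). It stands 173 to 193 mm from the fixed pad at the start and passes over the key rail
- jaw (a joint): How far the bar with the moving jaw is drawn towards the fixed jaw, m (0 = pads 193 mm apart; at most 0.13; starts at 0 to 0.02). Stiff (10 N), stays where left. A full squeeze and release of the trigger ratchets it 5 to 11 (mostly 9) mm on, until it meets the work; then it compresses the pad and within three squeezes gains under 2 mm. It cannot be opened again
- pad (a joint): How far the moving jaw's rubber pad is compressed, m (0 free, 2.5 N per mm, at most 0.006). About 0.003 (8 N) remains when the work is held tight and the trigger is let go; 0 while the jaw is not on the work
- trigger (a joint): The clamp's orange trigger, rad: 0 released, 0.19 fully squeezed (0.15 counts as a full squeeze). A spring returns it. It hinges about the vertical at jig x = 17, y = -98 mm and swings towards the handle (jig -y). At trigger_face it takes 8 to 11 N while the jaw moves freely and up to 22 N when the work is tight; it can be squeezed fully even then
- trigger_face (a point): Point on the front (+y) face of the orange trigger where a finger pulls; it moves with the trigger. Trigger 85 mm long (jig x -130 to -45), 11 mm thick, z 34 to 58 mm, free in front. Released: this point at jig x = -80, y = -95; squeezed: 18 mm nearer the handle
- grip_handle (a point): Middle of the black fixed pistol handle behind the trigger, at jig x = -80, y = -140.5 mm, z = 46. It spans jig x -140 to -51 (there the clamp's body begins), 22 mm thick (back face y = -152), z 32 to 60. Handle back to trigger front: 57 mm released, 38 mm squeezed. Beyond the bed's edge (jig x = -65) only the bench is below
- tape: Roll of blue masking tape, outer diameter 100 mm, hole 76 mm (wall 12 mm), 36 mm high, 0.12 kg, lying on the key rail in the jig, where the blocks must go. Origin at the centre of its underside, z along its axis
- crate: Small open green slatted crate on the bench, 260 (its x) x 180 (its y) x 85 mm high, walls and floor 6 mm; origin at the centre of its underside. Fixed
- tin: Paint tin, 86 mm across and 105 mm high; origin at the centre of its underside. A bystander: leave it alone
- glue: Yellow wood-glue bottle, 60 mm across and 140 mm high; origin at the centre of its underside. A bystander: leave it alone
- driver: Screwdriver lying on the bench. A bystander: leave it alone
- block_1: Pale wooden block, 64 (x) x 30 (y) x 36 mm high, 0.05 kg, on the bench left of the jig, upright, either way round. Three to five blocks are there (None: absent). Origin: centre of its underside, z up. A through slot 13 mm wide, 11 mm deep runs along its y in the underside, off centre at x = +12 mm; a red line across its top marks the slot
- slot_1 (a point): Middle of the slot's mouth in block_1's underside (block x = +12 mm); must be over the key rail, so the block's x points along the jig's x
- block_2: Dark brown wooden block, 64 (x) x 30 (y) x 36 mm high, 0.05 kg, on the bench left of the jig, upright, either way round. Three to five blocks are there (None: absent). Origin: centre of its underside, z up. A through slot 13 mm wide, 11 mm deep runs along its y in the underside, off centre at x = +12 mm; a red line across its top marks the slot
- slot_2 (a point): Middle of the slot's mouth in block_2's underside (block x = +12 mm); must be over the key rail, so the block's x points along the jig's x
- block_3: Pale wooden block, 64 (x) x 30 (y) x 36 mm high, 0.05 kg, on the bench left of the jig, upright, either way round. Three to five blocks are there (None: absent). Origin: centre of its underside, z up. A through slot 13 mm wide, 11 mm deep runs along its y in the underside, off centre at x = +12 mm; a red line across its top marks the slot
- slot_3 (a point): Middle of the slot's mouth in block_3's underside (block x = +12 mm); must be over the key rail, so the block's x points along the jig's x
- block_4: Dark brown wooden block, 64 (x) x 30 (y) x 36 mm high, 0.05 kg, on the bench left of the jig, upright, either way round. Three to five blocks are there (None: absent). Origin: centre of its underside, z up. A through slot 13 mm wide, 11 mm deep runs along its y in the underside, off centre at x = +12 mm; a red line across its top marks the slot
- slot_4 (a point): Middle of the slot's mouth in block_4's underside (block x = +12 mm); must be over the key rail, so the block's x points along the jig's x
- block_5: Pale wooden block, 64 (x) x 30 (y) x 36 mm high, 0.05 kg, on the bench left of the jig, upright, either way round. Three to five blocks are there (None: absent). Origin: centre of its underside, z up. A through slot 13 mm wide, 11 mm deep runs along its y in the underside, off centre at x = +12 mm; a red line across its top marks the slot
- slot_5 (a point): Middle of the slot's mouth in block_5's underside (block x = +12 mm); must be over the key rail, so the block's x points along the jig's x
Mind the look-alikes: they are no part of the job. What is shaped like the block_4 but pink, purple or turquoise is not meant.

How it is judged:
By the outcome, as a careful person would: the job done as asked, in the order asked, and still so for the second after the job is handed in, with the robot touching nothing.
Of block_1, block_2, block_3, block_4, block_5 only 3 to 5 are there at a start; the rules pass over those that are not, and their reading is None.
At some moment in a run one of block_1, block_2, block_3, block_4, block_5 may be knocked a few centimetres aside while the robot is not near it.
Once in a run the grip may slacken for a moment while it holds something.
It also fails if it takes over 210 s, if anything falls off the work surface, if the arm or the gripper's body presses on something with over 40 N, if the wrist force passes 120 N, or if a joint passes its speed limit or range.

ROBOT

A 6-joint arm with a two-finger parallel gripper is mounted at the origin on the work surface. World frame = base frame: x ahead of the robot, y to its left, z up, the work surface at z = 0. Lengths are in mm, angles in rad, forces in N, time in s.
With the tool pointing down it reaches from about 350 to 975 mm from the base axis. Payload 7.1 kg.
Tool frame: the origin (TCP) lies at the centre of the arm's flange, where the gripper is bolted on; the fingertips stand 182 mm ahead of it and the grasp point (between the pads) lies 163 mm ahead of it; z points along the fingers, y is the line along which they close (so a half turn about z gives the same grasp; the last joint's range is limited). The gripper opens to 88 mm and grips with 3 to 60 N. Pads are 20 mm wide; open, the fingers measure 115 mm over their backs; the gripper's body (75 mm by 178 mm) begins 61 mm behind the grasp point.
Start: joints at [1.216, 0.423, 1.63, -0, 1.089, -0.019], TCP at [205.921, 590.087, 404.675] pointing down, gripper open.
Joint ranges: [-3, 3], [-0.9, 2.11], [0.09, 2.58], [-1.31, 4.45], [0.11, 2.69], [-2.54, 2.54]. Speed limits (rad/s): [2.39, 2.39, 3.01, 3.14, 3.14, 3.14].

INTERFACE

Orientations are given as a rotation vector (axis times angle).
In Python, from workcell import readout, get_image, ctrl gives the robot as it stands.
- The arm moves only by the tool step_arm, never from a script. Its argument "targets" is a list that holds one entry, the list of rows, each a list of 7 numbers: the shift along the world's x, y, z as a fraction of full scale, then the turn, a rotation vector about the world's x, y, z as a fraction of full scale, then the opening, from 0 (shut) to 1 (fully open). In form: [[[dx, dy, dz, wx, wy, wz, claw], ...]]. A call has exactly 5 rows; each row shifts and turns the commanded pose from where the row before left it; what a row does not reach is not made up. Full scale, the value 1, is 0.05 m for a shift and 4 degrees for a turn. A row lasts 1/8 s, in which the tool goes at most 62.5 mm and 10.7 degrees, less where a joint would pass 70% of its speed; a pose out of reach is approached as far as the arm can. A call with a number of a shift or a turn outside -1 to 1 is refused whole. A call with a gripper value outside its range is refused whole. The fingers move at their own pace and stop on an object; the grip force is fixed at half the most. Time passes only in rows, so rows that do not move let the fingers close, or fill a call up. It gives the time, the measured TCP pose, the force, the opening and the grip force at its end, in the units of the state.
- readout.get_obs(): the state, without advancing time (a new reading comes with each control period).
- get_image(name): name is "side" or "top"; returns a dict with "pixels" (420x560x3 uint8, red, green, blue), "intrinsics" (3x3 intrinsics, pixels), "extrinsics" (4x4, takes a point from world to camera coordinates). Camera axes: x right, y down, z forward; pixel columns grow to the right and rows downward; lengths in mm; the calibration is good to about 2 mm. A picture is of the moment at which its call begins. There is no depth.
- ctrl.close_job(): hands the job in; it is judged then, once.
The state is a dict: "t": time; "qpos": joint angles; "qvel": joint speeds; "joint_torque": joint torques, N m; "ee_pos": TCP position; "orientation": TCP orientation; "ft_force": force on the tool from outside, world axes, zero at the start; "moment": the same for the moment, N m; "width": finger opening in mm; "grasp_force": force on a finger pad.
Only numpy, scipy, OpenCV 4.12 (cv2) and the standard library are available. Lean on these libraries where they do the work, as an engineer would, in place of code of your own. Each camera call takes 0.05 s, during which the arm holds its last target. There are 200 camera calls.

## Working session

There is one attempt and no reset: what is moved stays moved. The work goes in short steps, Python scripts to look and compute and a tool call to move; the robot and the scene stay as the last step left them, time stands still between calls to the robot, and variables do not carry over. Pictures are saved under pics/ and viewed, at most 17 in all, crops included, and the job is handed in when it is done.

Besides the shell and the picture viewer there is one more tool, called as name([rows], argument=value, ...), one row to a line, values as JSON. step_arm: Moves the arm, as the interface text tells. Shift numbers are shares of 0.05 m and turn numbers shares of 4 degrees, none past 1 either way. Its arguments: {"type":"object","properties":{"targets":{"type":"array"}},"required":["targets"]}

```bash
mkdir -p pics; ls; cat > h.py <<'E'
import numpy as np, cv2
from workcell import readout, get_image, ctrl
def snap(name, fn):
    im=get_image(name); cv2.imwrite('pics/'+fn, im['pixels'][:,:,::-1]); np.savez('pics/'+fn+'.npz',**im); return im
def load(fn): return dict(np.load('pics/'+fn+'.npz'))
def p2w(im,u,v,z):
    K=np.array(im['intrinsics']);T=np.array(im['extrinsics'])
    R=T[:3,:3];t=T[:3,3]; c=-R.T@t; d=R.T@np.linalg.solve(K,[u,v,1.]); return c+d*(z-c[2])/d[2]
def w2p(im,p):
    K=np.array(im['intrinsics']);T=np.array(im['extrinsics'])
    q=K@(T[:3,:3]@np.array(p,float)+T[:3,3]); return q[:2]/q[2]
E
python3 - <<'E'
from h import *
a=snap('top','top0.png');b=snap('side','side0.png')
for i in (a,b):
    T=i['extrinsics'];print(i['intrinsics'],-T[:3,:3].T@T[:3,3])
print(readout.get_obs())
E
```

```text
pics
[[405.62195129   0.         280.25195815]
 [  0.         405.62195129 216.04019862]
 [  0.           0.           1.        ]] [ 420.46422423   29.19302136 1171.44735351]
[[468.61699777   0.         286.20753647]
 [  0.         468.61699777 205.88991932]
 [  0.           0.           1.        ]] [ -35.52691037 -643.53894756  834.71356721]
{'t': 0.1, 'qpos': array([ 1.21600174e+00,  4.23756113e-01,  1.63060932e+00,  4.25404305e-06,
        1.08859005e+00, -1.89743609e-02]), 'qvel': array([-0.00123306, -0.00350956, -0.00212893,  0.00102075, -0.00075167,
       -0.00015649]), 'joint_torque': array([-3.11891354e-04, -5.45609164e+01, -2.74325019e+01,  6.45169965e-02,
        1.87739090e-02, -1.12275049e-05]), 'ee_pos': array([205.83732381, 589.86512082, 403.98611903]), 'orientation': array([-5.24989945e-01, -3.09715537e+00,  2.10218090e-03]), 'ft_force': array([-0.62042752,  0.41663948, -0.15231828]), 'moment': array([ 0.00946867, -0.03436705, -0.03386209]), 'grasp_force': 0.0, 'width': 87.95841488850327}
```

View pics/top0.png

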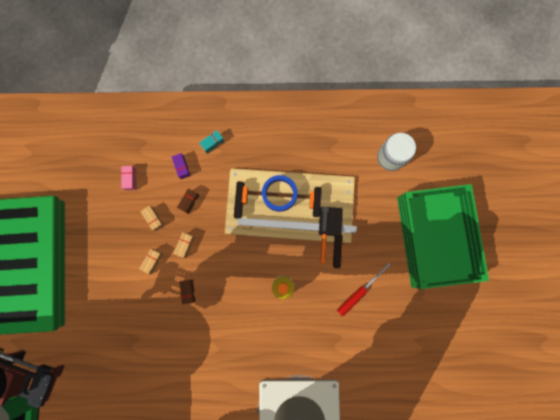

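View pics/side0.png

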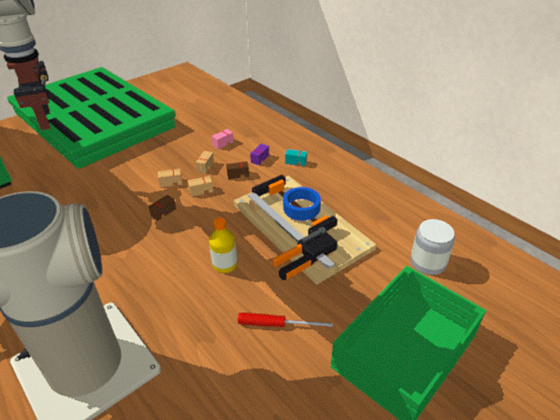

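The top view shows the pieces listed below.

- **Blocks that could be meant:** pale at (152,217), (150,262) and (184,245), dark brown at (188,201) and (187,291).
- **Look-alikes:** pink (127,178), purple (180,165) and turquoise (211,142). I'm leaving these alone.
- **Tape and crates:** the tape is at (280,193). The target crate is the open one at (443,237). The slatted green thing on the left, at (25,265), is not the crate.

Next I'll check the choice in one enlarged crop.

```bash
python3 - <<'E'
from h import *
im=load('top0.png'); p=im['pixels'][:,:,::-1]
c=p[130:310,110:365]; cv2.imwrite('pics/c1.png',cv2.resize(c,None,fx=3.1,fy=3.1,interpolation=cv2.INTER_CUBIC))
E
```

```text
(no output)
```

View pics/c1.png

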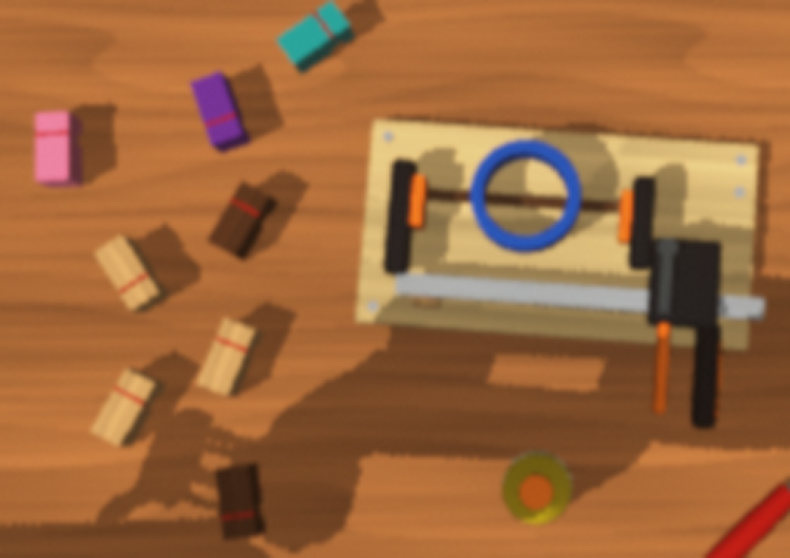

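```bash
cat > blk.py <<'E'
from h import *
S=6
def blocks(im,cents):
    """cents: {name:(u,v)} rough; prints world pose of top face at z"""
    p=cv2.GaussianBlur(im['pixels'],(0,0),0.5); out={}; tiles=[]
    for n,(u,v,z) in cents.items():
        u0,v0=int(u)-20,int(v)-20
        c=cv2.resize(p[v0:v0+40,u0:u0+40],None,fx=S,fy=S,interpolation=cv2.INTER_CUBIC).astype(float)
        lab=cv2.cvtColor((c/255).astype(np.float32),cv2.COLOR_RGB2LAB)
        r=lab[...,1]-np.minimum(lab[...,2],99)*0
        cen=lab[int((v-v0)*S)-9:int((v-v0)*S)+9,int((u-u0)*S)-9:int((u-u0)*S)+9].reshape(-1,3)
        ref=np.median(cen,axis=0); d=np.linalg.norm(lab-ref,axis=2)
        th=13 if ref[0]>50 else 7
        m=(d<th).astype(np.uint8); m=cv2.morphologyEx(m,cv2.MORPH_CLOSE,np.ones((17,17),np.uint8)); m=cv2.morphologyEx(m,cv2.MORPH_OPEN,np.ones((19,19),np.uint8))
        cn,_=cv2.findContours(m,0,2); q=max(cn,key=cv2.contourArea)
        (cx,cy),(w,h),a=cv2.minAreaRect(q); box=cv2.boxPoints(((cx,cy),(w,h),a))
        W=np.array([p2w(im,(b[0]+.5)/S-.5+u0,(b[1]+.5)/S-.5+v0,z)[:2] for b in box])
        e1,e2=W[1]-W[0],W[2]-W[1]
        L=e1 if np.linalg.norm(e1)>np.linalg.norm(e2) else e2
        C=W.mean(0); ax=L/np.linalg.norm(L)
        # red line: a-channel excess weight along axis
        ys,xs=np.nonzero(m); red=lab[...,1]-ref[1]; wgt=np.clip(red[ys,xs]-8,0,None)
        P=np.array([p2w(im,(x+.5)/S-.5+u0,(y+.5)/S-.5+v0,z)[:2] for x,y in zip(xs[wgt>0],ys[wgt>0])])
        ww=wgt[wgt>0]; s=((P-C)@ax*ww).sum()/ww.sum() if len(P) else 0
        if s<0: ax=-ax; s=-s
        print(n,'C',C.round(1),'size',np.linalg.norm(e1).round(1),np.linalg.norm(e2).round(1),'yaw',round(np.degrees(np.arctan2(ax[1],ax[0])),1),'line',round(s,1))
        o=c.astype(np.uint8).copy(); cv2.polylines(o,[box.astype(int)],True,(0,255,255),1); tiles.append(o)
    return np.hstack(tiles)
E
python3 - <<'E'
from blk import *
im=load('top0.png')
t=blocks(im,{'A':(151,217,36),'B':(150,262,36),'C':(184,245,36),'D':(188,202,36),'E':(187,289,36)})
t=cv2.resize(t,(800,160)); cv2.imwrite('pics/c2.png',t[:,:,::-1])
f=lambda x,y:(x/3.1+110-.34,y/3.1+130-.34)
q=[(375,120),(760,144),(747,350),(356,320)]; J=np.array([(125,180),(125,-180),(-65,-180),(-65,180)],float)
W=np.array([p2w(im,*f(*a),18)[:2] for a in q])
Jc,Wc=J.mean(0),W.mean(0); H=(J-Jc).T@(W-Wc); th=np.arctan2(H[0,1]-H[1,0],H[0,0]+H[1,1])
R=np.array([[np.cos(th),-np.sin(th)],[np.sin(th),np.cos(th)]]); t0=Wc-R@Jc
print('jig',t0,np.degrees(th)); print((W-(J@R.T+t0)).round(1))
for nm,a,z in (('rail L',(430,194),26),('rail R',(615,206),26),('tape',(526,196),62),('glue',(537,491),140),('tin',None,0)):
    if a: w=p2w(im,*f(*a),z)[:2]; print(nm,w, R.T@(w-t0))
print('crate',[p2w(im,u,v,85)[:2].round() for u,v in ((401,194),(473,186),(487,278),(411,288))])
E
```

```text
A C [559.2 416.7] size 29.7 64.6 yaw -146.9 line 12.8
B C [436.2 415.4] size 63.5 29.6 yaw -29.4 line 12.8
C C [481.3 322.6] size 64.2 29.3 yaw -22.4 line 12.7
D C [606.1 305.9] size 64.1 41.1 yaw -30.8 line 10.3
E C [363.8 306.3] size 38.0 39.7 yaw -174.3 line 24.0
jig [566.03661122  21.41335757] -4.473519262479002
[[-0.8 -0. ]
 [ 1.6 -1.3]
 [-1.   0.7]
 [ 0.2  0.6]]
rail L [631.44475148 138.16235773] [ 56.1026459  121.49504917]
rail R [619.07859872 -32.81718971] [ 57.11028695 -49.92814657]
tape [622.42740817  48.6412248 ] [54.09527344 31.54330557]
glue [366.05201997  39.20088637] [-200.76273368    2.13487354]
crate [array([ 613., -281.]), array([ 634., -475.]), array([ 388., -497.]), array([ 362., -297.])]
```

View pics/c2.png

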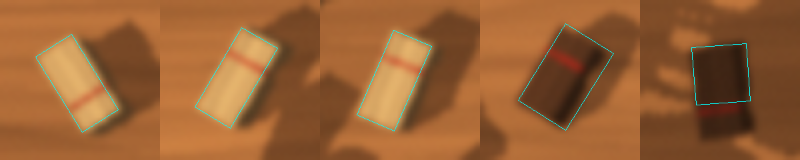

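The overlays fit the three pale blocks well, with faces of about 64x30 mm. The mask for D takes in a side face, and E's is only partial, so I'll correct both. The jig is at (566,21) with yaw -4.5°. The tape comes first.

step_arm([
  [[0.46,-0.545,-0.145,0,0,-0.941,0.41],[0.46,-0.545,-0.145,0,0,-0.941,0.41],[0.46,-0.545,-0.145,0,0,-0.941,0.41],[0.46,-0.545,-0.145,0,0,-0.941,0.41],[0.46,-0.545,-0.145,0,0,-0.941,0.41]],
])

```text
t: 0.72
ee_pos: [321.5, 452.8, 367.9]
orientation: [-1.027, -2.969, 0.001]
ft_force: [-0.4, 1.2, -0.2]
width: 41.4
grasp_force: 0.0
```

step_arm([
  [[0.46,-0.545,-0.145,0,0,-0.941,0.41],[0.46,-0.545,-0.145,0,0,-0.941,0.41],[0.46,-0.545,-0.145,0,0,-0.941,0.41],[0.46,-0.545,-0.145,0,0,-0.941,0.41],[0.46,-0.545,-0.145,0,0,-0.941,0.41]],
])

```text
t: 1.35
ee_pos: [436.5, 316.6, 331.7]
orientation: [-1.499, -2.761, 0.001]
ft_force: [0.6, 0.7, -0.5]
width: 35.9
grasp_force: 0.0
```

step_arm([
  [[0.46,-0.545,-0.145,0,0,-0.941,0.41],[0.46,-0.545,-0.145,0,0,-0.941,0.41],[0.46,-0.545,-0.145,0,0,-0.941,0.41],[0.46,-0.545,-0.145,0,0,-0.941,0.41],[0.46,-0.545,-0.145,0,0,-0.941,0.41]],
])

```text
t: 1.98
ee_pos: [551.5, 180.3, 295.4]
orientation: [-1.93, -2.478, 0.001]
ft_force: [0.2, 0.9, 0.5]
width: 36.0
grasp_force: 0.0
```

step_arm([
  [[0.46,-0.545,-0.145,0,0,-0.941,0.41],[0.46,-0.545,-0.145,0,0,-0.941,0.41],[0.46,-0.545,-0.145,0,0,-0.941,0.41],[0.46,-0.545,-0.145,0,0,-0.941,0.41],[0.46,-0.545,-0.145,0,0,-0.941,0.41]],
])

```text
t: 2.6
ee_pos: [666.4, 44.1, 259.0]
orientation: [-2.309, -2.129, 0.001]
ft_force: [0.0, 0.1, 0.1]
width: 35.9
grasp_force: 0.0
```

step_arm([
  [[0,0.02,-0.5,0,0,0,0.41],[0,0,-0.46,0,0,0,0.41],[0,0,0,0,0,0,0.41],[0,0,0,0,0,0,0.0],[0,0,0,0,0,0,0.0]],
])

```text
t: 3.22
ee_pos: [666.2, 46.5, 212.7]
orientation: [2.306, 2.132, 0.002]
ft_force: [0.3, -0.1, 1.1]
width: 19.4
grasp_force: 0.0
```

step_arm([
  [[0,0,0,0,0,0,0],[0,0,0,0,0,0,0.0],[0,0,0,0,0,0,0.0],[0,0,0,0,0,0,0.0],[0,0,0,0,0,0,0.0]],
])

```text
t: 3.85
ee_pos: [666.4, 46.2, 212.6]
orientation: [2.307, 2.132, 0.002]
ft_force: [-0.2, 1.5, 6.0]
width: 11.2
grasp_force: 27.7
```

step_arm([
  [[0,0,0.4,0,0,0,0],[0,0,0.7,0,0,0,0.0],[0,-0.1,0.8,0,0,0,0.0],[-0.1,-0.4,0.8,0,0,0,0.0],[-0.2,-0.5,0.2,0,0,0,0.0]],
])

```text
t: 4.47
ee_pos: [651.5, -4.1, 360.8]
orientation: [2.304, 2.13, 0.006]
ft_force: [-0.3, -0.0, -1.4]
width: 11.3
grasp_force: 27.6
```

step_arm([
  [[-0.24,-0.8,0,0,0,0,0],[-0.24,-0.8,0,0,0,0,0.0],[-0.24,-0.8,0,0,0,0,0.0],[-0.24,-0.8,0,0,0,0,0.0],[-0.24,-0.8,0,0,0,0,0.0]],
])

```text
t: 5.1
ee_pos: [590.1, -205.1, 357.6]
orientation: [2.307, 2.132, 0.0]
ft_force: [1.2, -0.9, -1.7]
width: 11.0
grasp_force: 27.6
```

step_arm([
  [[-0.24,-0.8,0,0,0,0,0],[-0.24,-0.8,0,0,0,0,0.0],[-0.24,-0.8,0,0,0,0,0.0],[-0.24,-0.8,0,0,0,0,0.0],[-0.06,-0.4,0,0,0,0,0.0]],
])

```text
t: 5.72
ee_pos: [538.9, -385.6, 357.4]
orientation: [2.309, 2.13, -0.0]
ft_force: [0.1, 0.1, -1.6]
width: 11.0
grasp_force: 27.6
```

```bash
python3 - <<'E'
from h import *
s=snap('side','side1.png')['pixels'][230:420,260:560,::-1]; t=snap('top','top1.png')['pixels'][130:330,340:540,::-1]
a=cv2.resize(s,(600,380)); b=cv2.resize(t,(200,200)); c=np.zeros((380,800,3),np.uint8); c[:,:600]=a; c[:200,600:]=b
cv2.imwrite('pics/c3.png',c); print(readout.get_obs()['ee_pos'])
E
```

```text
[ 539.4824522  -385.35094218  357.10642511]
```

View pics/c3.png

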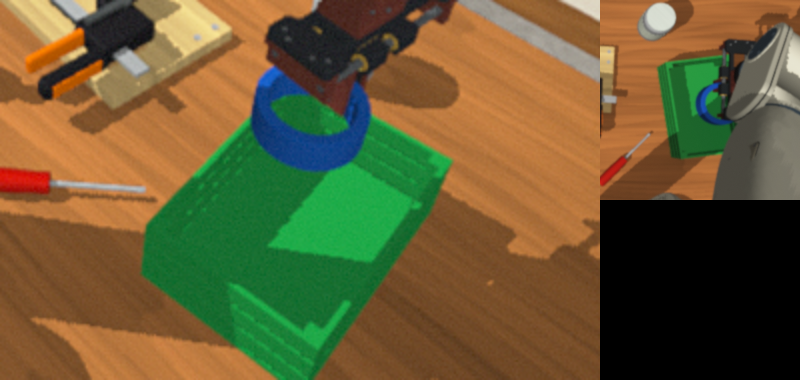

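The tape hangs level over the crate, so I lower it and let go.

step_arm([
  [[0,0,-0.8,0,0,0,0],[0,0,-0.8,0,0,0,0.0],[0,0,-0.8,0,0,0,0.0],[0,0,-0.6,0,0,0,0.0],[0,0,-0.2,0,0,0,0.0]],
])

```text
t: 6.45
ee_pos: [539.9, -382.0, 194.8]
orientation: [-2.303, -2.131, 0.001]
ft_force: [0.6, 0.4, -0.8]
width: 10.8
grasp_force: 27.6
```

step_arm([
  [[0,0,0,0,0,0,0],[0,0,0,0,0,0,0.41],[0,0,0,0,0,0,0.41],[0,0,0,0,0,0,0.41],[0,0,0.2,0,0,0,0.41]],
])

```text
t: 7.08
ee_pos: [539.7, -383.8, 206.8]
orientation: [-2.307, -2.131, 0.0]
ft_force: [-1.1, -0.0, 1.2]
width: 35.9
grasp_force: 0.0
```

step_arm([
  [[0,0,0.8,0,0,0,0.41],[0,0,0.8,0,0,0,0.41],[0,0,0.8,0,0,0,0.41],[0,0.6,0.6,0,0,0,0.41],[0,0.9,0,0,0,0,1]],
])

```text
t: 7.7
ee_pos: [540.5, -309.4, 360.6]
orientation: [2.305, 2.125, 0.003]
ft_force: [-0.1, 0.1, -0.9]
width: 43.0
grasp_force: 0.0
```

step_arm([
  [[0,0.9,0,0,0,-0.9,1],[0,0.9,0,0,0,-0.9,1],[0,0.9,0,0,0,-0.9,1],[0,0.9,0,0,0,-0.9,1],[0,0.9,0,0,0,-0.9,1]],
])

```text
t: 8.32
ee_pos: [539.7, -82.6, 357.6]
orientation: [2.614, 1.741, 0.001]
ft_force: [0.8, -0.7, -0.2]
width: 87.5
grasp_force: 0.0
```

step_arm([
  [[0,0.9,0,0,0,0,1],[-0.1,0.9,0,0,0,0,1],[-0.2,0.9,0,0,0,0,1],[-0.2,0.9,0,0,0,0,1],[-0.2,0.9,0,0,0,0,1]],
])

```text
t: 8.95
ee_pos: [504.5, 142.5, 357.6]
orientation: [2.612, 1.744, 0.002]
ft_force: [0.9, 1.2, 0.5]
width: 88.1
grasp_force: 0.0
```

```bash
python3 - <<'E'
from h import *
im=snap('top','top2.png'); print(readout.get_obs()['ee_pos'],readout.get_obs()['orientation'])
p=im['pixels'][:,:,::-1]
cv2.imwrite('pics/c4.png',cv2.resize(p[130:310,110:510],None,fx=2,fy=2,interpolation=cv2.INTER_CUBIC))
E
```

```text
[503.52962459 145.96018443 357.56546597] [-2.61018765 -1.74572305 -0.00271124]
```

View pics/c4.png

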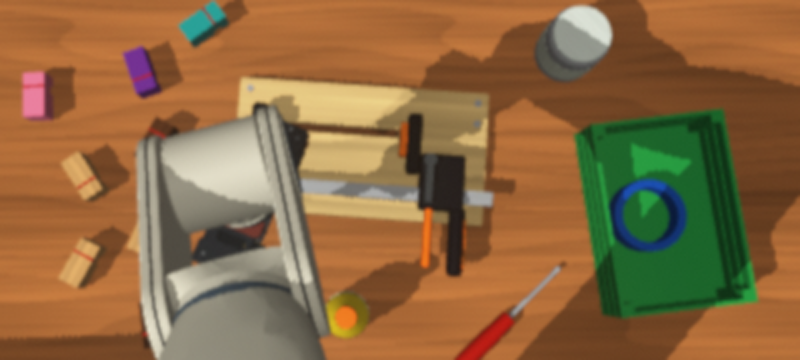

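The tape lies flat inside the crate and the bystanders haven't moved. Block C is next, and I'm fitting the rail line to sub-pixel precision from the first picture.

step_arm([
  [[-0.09,0.7,-0.5,0,0,0,1],[-0.09,0.7,-0.5,0,0,0,1],[-0.09,0.7,-0.5,0,0,0,1],[-0.09,0.7,-0.5,0,0,0,1],[-0.09,0.73,-0.3,0,0,0,1]],
])

```text
t: 9.62
ee_pos: [482.2, 318.4, 241.1]
orientation: [2.613, 1.745, -0.001]
ft_force: [0.3, -0.3, -0.3]
width: 87.5
grasp_force: 0.0
```

```bash
python3 - <<'E'
from h import *
im=load('top0.png'); g=cv2.cvtColor(im['pixels'],cv2.COLOR_RGB2GRAY).astype(float)
Pj=[]
for u in list(range(249,259))+list(range(302,310)):
    v0=195 if u<275 else 197
    s=g[186:204,u]; 
    k=np.arange(v0-4-186 if 0 else 0,18); w=np.clip(np.median(s)-15-s,0,None); 
    # restrict to near rail
    vv=np.arange(186,204); 
    guess=130+(194+(u-248.7)*12/59.7*1.0/1.0*0.2+0)/3.1
    # w only within 4 px of expected line
    vexp=192.6+(u-248.7)*(196.5-192.6)/(308.4-248.7); w*=abs(vv-vexp)<4
    if w.sum()>0: Pj.append((u,(w*vv).sum()/w.sum(),w.sum()))
P=np.array(Pj); print(P.round(2).tolist())
W=np.array([p2w(im,u,v,24)[:2] for u,v,_ in P]); c=np.polyfit(W[:,1],W[:,0],1); r=W[:,0]-np.polyval(c,W[:,1]); print('x=a*y+b',c,'yaw',-np.degrees(np.arctan(c[0])),'res',r.std())
print([np.polyval(c,y) for y in (-20,40,110)])
for (u,v) in [(110+(425)/3.1,130+205/3.1),(110+(622)/3.1,130+215/3.1)]: print('pad',p2w(im,u,v,58))
E
```

```text
[[249.0, 192.26, 158.0], [250.0, 192.33, 150.0], [251.0, 192.42, 146.0], [252.0, 192.54, 147.0], [253.0, 192.62, 155.0], [254.0, 192.7, 205.5], [255.0, 192.76, 231.0], [256.0, 192.79, 222.0], [257.0, 192.83, 188.5], [258.0, 192.75, 195.0], [302.0, 195.98, 168.5], [303.0, 196.01, 165.0], [304.0, 195.99, 148.0], [305.0, 195.84, 125.0], [306.0, 195.86, 105.0], [307.0, 195.94, 93.0], [308.0, 195.88, 92.0], [309.0, 195.76, 119.0]]
x=a*y+b [7.06999786e-02 6.21906943e+02] yaw -4.044081244987153 res 0.4342381312217726
[np.float64(620.4929431286939), np.float64(624.734941841942), np.float64(629.6839403407315)]
pad [614.57506076 138.60472154  58.        ]
pad [604.35350474 -38.1823078   58.        ]
```

step_arm([
  [[-0.01,0,-0.5,0,0,0,1],[0,0,-0.4,0,0,0,1],[0,0,-0.2,0,0,0,1],[0,0,0,0,0,0,0],[0,0,0,0,0,0,0]],
])

```text
t: 10.25
ee_pos: [482.4, 317.4, 187.3]
orientation: [-2.613, -1.744, -0.002]
ft_force: [0.7, 0.2, 0.8]
width: 71.2
grasp_force: 0.0
```

step_arm([
  [[0,0,0,0,0,0,0],[0,0,0,0,0,0,0],[0,0,0,0,0,0,0],[0,0,0,0,0,0,0],[0,0,0,0,0,0,0]],
])

```text
t: 10.88
ee_pos: [482.3, 317.6, 187.4]
orientation: [2.612, 1.745, 0.002]
ft_force: [0.2, -1.3, 5.9]
width: 64.1
grasp_force: 30.0
```

step_arm([
  [[0,0,0.3,0,0,0,0],[0,0,0.8,0,0,0,0],[0.1,-0.3,0.8,0,0,0.57,0],[0.28,-0.76,0.2,0,0,0.8,0],[0.28,-0.76,0,0,0,0.8,0]],
])

```text
t: 11.5
ee_pos: [515.3, 226.1, 293.8]
orientation: [2.469, 1.941, 0.005]
ft_force: [1.1, 0.5, 0.3]
width: 64.2
grasp_force: 30.0
```

step_arm([
  [[0.28,-0.76,0,0,0,0.8,0],[0.28,-0.76,0,0,0,0.8,0],[0.28,-0.76,0,0,0,0.8,0],[0.28,-0.76,0,0,0,0,0],[0.28,-0.76,0,0,0,0,0]],
])

```text
t: 12.12
ee_pos: [585.1, 35.5, 292.4]
orientation: [2.302, 2.138, 0.001]
ft_force: [0.6, -0.2, -0.9]
width: 63.6
grasp_force: 30.0
```

step_arm([
  [[0.28,-0.76,0,0,0,0,0],[0.17,-0.46,0,0,0,0,0],[0,0,0,0,0,0,0],[0,0,0,0,0,0,0],[0,0,0,0,0,0,0]],
])

```text
t: 12.75
ee_pos: [607.0, -23.4, 291.8]
orientation: [-2.301, -2.139, 0.0]
ft_force: [0.1, 0.4, -0.1]
width: 63.7
grasp_force: 30.0
```

```bash
python3 - <<'E'
from h import *
s=snap('side','side2.png')['pixels'][140:300,200:400,::-1]; t=snap('top','top3.png')['pixels'][130:290,200:400,::-1]
o=readout.get_obs(); a=2*np.degrees(np.arctan2(o['orientation'][1],o['orientation'][0]))%360-90
print(o['ee_pos'].round(1),a,o['width'])
cv2.imwrite('pics/c5.png',np.hstack([cv2.resize(x,(400,320),interpolation=cv2.INTER_CUBIC) for x in (s,t)]))
E
```

```text
[607.2 -23.5 291.8] -4.167863236883193 64.05584600929464
```

View pics/c5.png

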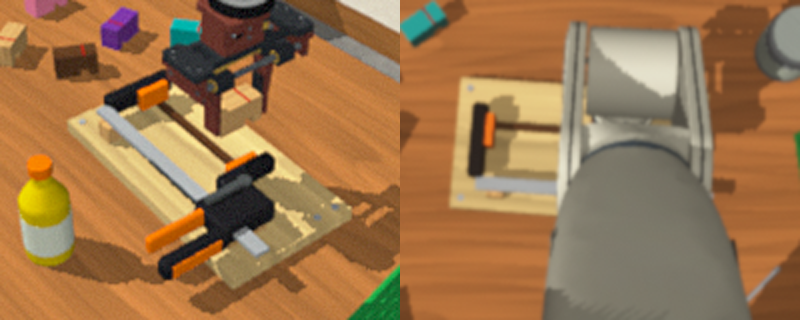

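step_arm([
  [[0.014,-0.02,-0.6,0,0,0,0],[0,0,-0.5,0,0,0,0],[0,0,-0.25,0,0,0,0],[0,0,-0.05,0,0,0,0],[0,0,0,0,0,0,0]],
])

```text
t: 13.48
ee_pos: [608.6, -23.8, 224.3]
orientation: [-2.302, -2.138, -0.003]
ft_force: [-6.1, 6.9, 21.7]
width: 63.9
grasp_force: 30.0
```

step_arm([
  [[0,0,-0.08,0,0,0,0],[0,0,-0.06,0,0,0,0],[0,0,-0.06,0,0,0,0],[0,0,0,0,0,0,0],[0,0,0,0,0,0,0]],
])

```text
t: 14.1
ee_pos: [608.6, -23.6, 214.7]
orientation: [2.302, 2.138, 0.004]
ft_force: [-7.2, 8.1, 24.8]
width: 64.0
grasp_force: 30.0
```

```bash
python3 - <<'E'
from h import *
im=snap('side','side3.png'); s=im['pixels'][170:300,220:380,::-1]
print(readout.get_obs()['ft_force'],readout.get_obs()['moment'])
cv2.imwrite('pics/c6.png',cv2.resize(s,None,fx=4.6,fy=4.6,interpolation=cv2.INTER_CUBIC))
for p in [(606.6,-37.3,58),(608.6,-19.4,214.7-187.4+36)]: print(((w2p(im,p)-[220,170])*4.6).round())
E
```

```text
[-5.95931625  9.17648743 26.16220959] [ 0.99961983  1.39304991 -0.17024236]
[464. 223.]
[444. 198.]
```

View pics/c6.png

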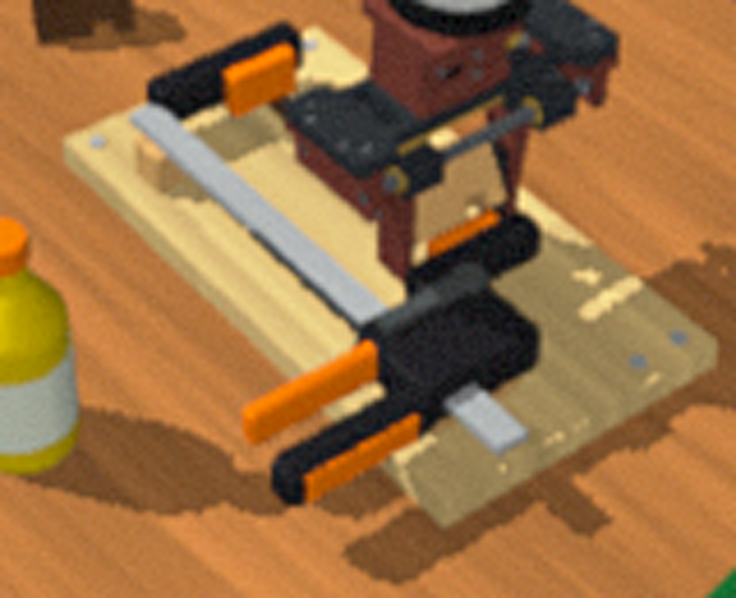

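The block has swung up in the grip with its lower edge on the fixed pad's top, at about (465,230) in the crop. I'll lift it, move it along the rail away from the pad, seat it there, and slide it to the pad afterwards.

step_arm([
  [[0,0.04,0.5,0,0,0,0],[0,0.1,0.6,0,0,0,0],[0.03,0.3,0,0,0,0,0],[0,0,0,0,0,0,0],[0,0,0,0,0,0,0]],
])

```text
t: 14.78
ee_pos: [609.1, -3.0, 265.3]
orientation: [-2.3, -2.138, 0.003]
ft_force: [0.2, -0.4, -1.9]
width: 63.9
grasp_force: 30.0
```

```bash
python3 - <<'E'
from h import *
im=snap('side','side4.png'); s=im['pixels'][170:270,250:350,::-1]
print(readout.get_obs()['ft_force'],readout.get_obs()['ee_pos'],readout.get_obs()['width'])
cv2.imwrite('pics/c7.png',cv2.resize(s,None,fx=5,fy=5,interpolation=cv2.INTER_CUBIC))
E
```

```text
[ 0.20792746  0.48168283 -0.60050546] [609.17083984  -3.30234978 265.38315784] 63.67236442513514
```

View pics/c7.png

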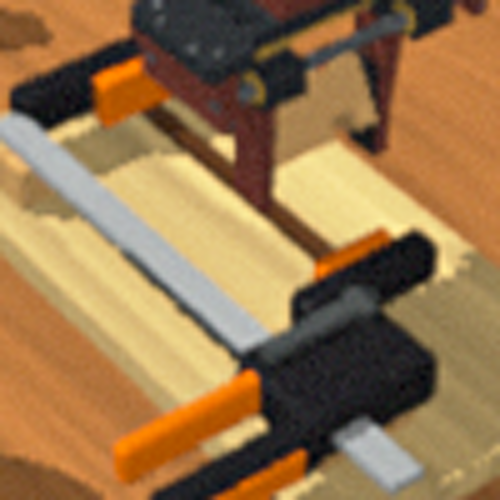

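```bash
python3 - <<'E'
from h import *
im=load('side4.png'); s=im['pixels'][165:215,280:340,::-1]
tcp=np.array([609.2,-3.3,265.4]); jx=np.array([.9973,-.0741,0]); jy=np.array([.0741,.9973,0]); zz=np.array([0,0,1.])
tiles=[]
for th in (0,15,30,45,60,75):
    t=np.radians(th); g=tcp-[0,0,163]
    # block frame: grasp pt at block (0,-4.2,24.4); lifts -y edge: rotate about jx so that -y side goes up => rotation negative
    r=lambda y,z:( y*np.cos(t)+z*np.sin(t), -y*np.sin(t)+z*np.cos(t))
    low=r(-15+4.2,-24.4)[1]; d=max(0,30-24.4-low-0)-0
    d=max(0,(-24.4+30)-low)   # slip so that contact edge has risen 30
    c=cv2.resize(s,None,fx=4.4,fy=4.4,interpolation=cv2.INTER_CUBIC)
    P={}
    for x in(-32,32):
        for y in(-15,15):
            for z in(0,36):
                a,b=r(y+4.2,z-24.4); w=g+jx*x+jy*a+zz*(b+d); P[x,y,z]=tuple(((w2p(im,w)-[280,165]+.5)*4.4).astype(int))
    for a in P:
        for b in P:
            if a<b and sum(i!=j for i,j in zip(a,b))==1: cv2.line(c,P[a],P[b],(255,255,0) if a[2]==b[2]==0 else (0,255,0),1)
    cv2.putText(c,f'{th} d{d:.0f}',(5,15),0,.5,(0,0,255),1); tiles.append(c)
cv2.imwrite('pics/c8.png',np.vstack([np.hstack(tiles[:3]),np.hstack(tiles[3:])]))
E
```

```text
(no output)
```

View pics/c8.png

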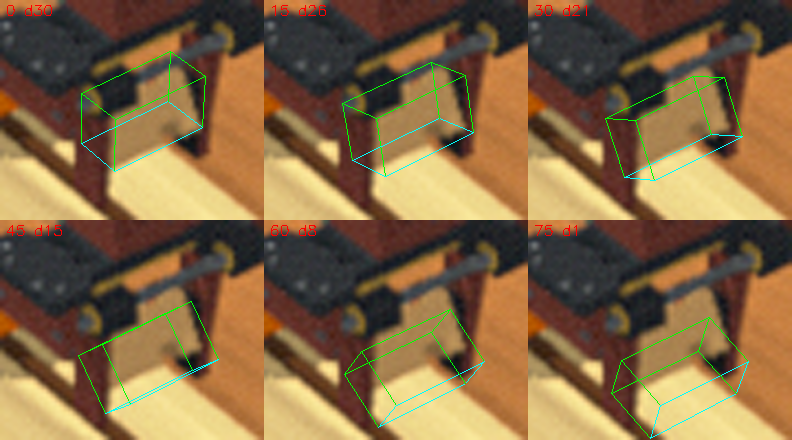

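The best overlays are the ones with a small tilt and about 30 mm of upward slip. So the block sits high between the pads and is nearly level. I'll take it back to its free spot on the bench, let it slide down between the fingers, and measure it again.

step_arm([
  [[-0.1,0.3,0.4,0,0,0,0],[-0.27,0.75,0,0,0,0,0],[-0.27,0.75,0,0,0,0,0],[-0.27,0.75,0,0,0,0,0],[-0.27,0.75,0,0,0,0,0]],
])

```text
t: 15.45
ee_pos: [549.9, 163.2, 287.8]
orientation: [2.302, 2.137, 0.001]
ft_force: [0.3, -0.7, -0.3]
width: 63.7
grasp_force: 30.0
```

step_arm([
  [[-0.27,0.75,0,0,0,0,0],[-0.27,0.75,0,0,0,0,0],[-0.27,0.75,0,0,0,0,0],[-0.27,0.75,0,0,0,0,0],[0,0,-0.5,0,0,0,0]],
])

```text
t: 16.08
ee_pos: [496.1, 314.9, 264.2]
orientation: [2.298, 2.141, 0.009]
ft_force: [0.7, -0.5, -0.4]
width: 63.6
grasp_force: 30.0
```

step_arm([
  [[0,0,-0.6,0,0,0,0],[0,0,-0.5,0,0,0,0],[0,0,-0.2,0,0,0,0],[0,0,0,0,0,0,0],[0,0,0,0,0,0,0]],
])

```text
t: 16.7
ee_pos: [497.0, 311.9, 197.8]
orientation: [2.302, 2.137, 0.002]
ft_force: [0.3, -0.9, -0.1]
width: 63.9
grasp_force: 30.0
```

step_arm([
  [[0,0,-0.2,0,0,0,0],[0,0,-0.06,0,0,0,0],[0,0,0,0,0,0,0],[0,0,0,0,0,0,0.755],[0,0,0,0,0,0,0.755]],
])

```text
t: 17.32
ee_pos: [496.7, 311.6, 183.8]
orientation: [2.302, 2.138, 0.0]
ft_force: [1.7, 0.5, -0.0]
width: 66.1
grasp_force: 0.0
```

step_arm([
  [[0,0,0,0,0,0,0.755],[0,0,0,0,0,0,0.755],[0,0,0,0,0,0,0.9],[0,0,0,0,0,0,1],[0,0,0,0,0,0,1]],
])

```text
t: 17.95
ee_pos: [496.7, 311.6, 183.7]
orientation: [2.302, 2.138, 0.0]
ft_force: [-0.7, -0.6, -0.0]
width: 87.2
grasp_force: 0.0
```

```bash
python3 - <<'E'
from h import *
im=snap('side','side5.png'); s=im['pixels'][130:230,150:270,::-1]
print(readout.get_obs()['ee_pos'],readout.get_obs()['width'])
cv2.imwrite('pics/c9.png',cv2.resize(s,None,fx=4.5,fy=4.5,interpolation=cv2.INTER_CUBIC))
E
```

```text
[496.60861829 311.59888906 183.66696349] 88.01582002650069
```

View pics/c9.png

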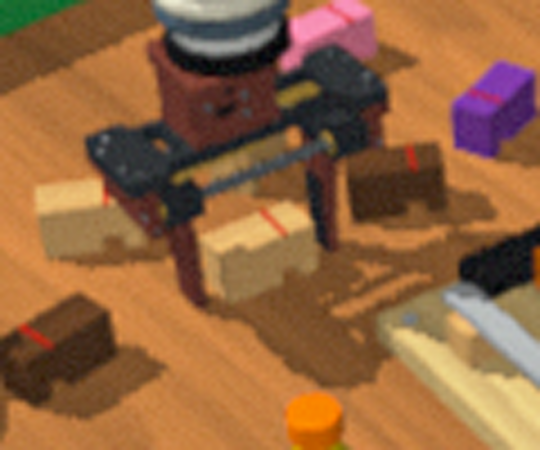

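The block stands upright and level at crop (260,255), slot line towards +x. I'll clear the arm away and re-measure all the blocks.

step_arm([
  [[0,0,0.5,0,0,0,1],[0,0,0.8,0,0,0,1],[0.1,-0.6,0.8,0,0,0,1],[0.2,-0.9,0.2,0,0,0,1],[0.2,-0.9,0,0,0,0,1]],
])

```text
t: 18.62
ee_pos: [522.1, 190.7, 300.2]
orientation: [2.3, 2.138, 0.004]
ft_force: [-0.7, 0.4, -0.4]
width: 87.8
grasp_force: 0.0
```

step_arm([
  [[0.1,-0.9,0,0,0,0,1],[0.1,-0.9,0,0,0,0,1],[0,-0.9,0,0,0,0,1],[0,-0.9,0,0,0,0,1],[0,-0.4,0,0,0,0,1]],
])

```text
t: 19.25
ee_pos: [531.4, -10.5, 298.8]
orientation: [2.304, 2.135, -0.0]
ft_force: [0.4, -0.4, -0.1]
width: 87.9
grasp_force: 0.0
```

```bash
cat > fit.py <<'E'
from blk import *
from scipy.optimize import minimize
JX=None
def fitdark(im,u,v,yaw0,z=36):
    # fit (x,y,yaw): red line location is robust: centroid + direction of red pixels
    p=im['pixels'][int(v)-16:int(v)+17,int(u)-16:int(u)+17]; c=cv2.resize(p,None,fx=6,fy=6,interpolation=cv2.INTER_CUBIC)
    lab=cv2.cvtColor((c/255.).astype(np.float32),cv2.COLOR_RGB2LAB); g=c.astype(float)
    dk=g.sum(2)
    w=np.clip(g[...,0]-1.9*np.maximum(g[...,1],g[...,2])-12,0,None)
    return c,w,dk
E
python3 - <<'E'
from blk import *
im=snap('top','top6.png'); o=readout.get_obs(); print(o['ee_pos'])
t=blocks(im,{'A':(151,217,36),'B':(150,262,36),'C':tuple(w2p(im,(497,312,36)))+(36,)})
p=im['pixels']
c=[cv2.resize(p[v-18:v+18,u-18:u+18],(396,396),interpolation=cv2.INTER_CUBIC) for u,v in ((188,202),(187,291))]
t=cv2.resize(t,(400*3//2,200)); out=np.zeros((600,800,3),np.uint8); out[:200,:600]=t; out[200:596,:396]=c[0]; out[200:596,400:796]=c[1]
cv2.imwrite('pics/c10.png',out[:,:,::-1])
E
```

```text
[531.49196147 -11.48763967 298.7361694 ]
A C [559.2 416.7] size 29.8 64.6 yaw -146.9 line 12.8
B C [436.2 415.5] size 63.9 29.7 yaw -27.4 line 12.9
C C [497.1 309.2] size 65.9 30.8 yaw -4.5 line 12.7
```

View pics/c10.png

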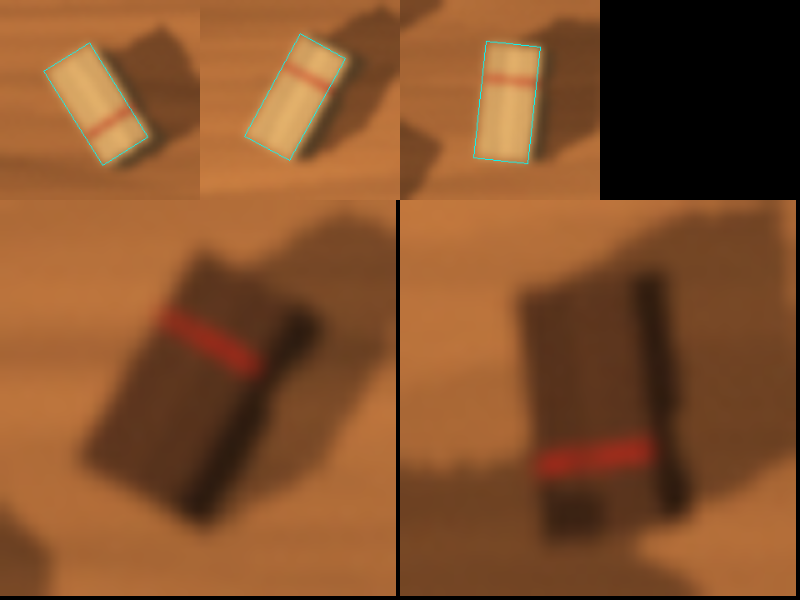

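The overlays on A, B and C fit. C's measured x of 497.1 agrees with the TCP's 496.6, so the camera is good to under 1 mm. Enlarged, D's red line is centred at (213,341) and E's at (595,457), so I'm working out their poses from those.

```bash
python3 - <<'E'
from h import *
im=load('top6.png')
for n,o,c,ax in (('D',(170,184),(189.5,183),(.496,-.868)),('E',(169,273),(189,208.7),(.125,.992))):
    f=lambda k:p2w(im,o[0]+(c[0]+k*ax[0])/11-.45,o[1]+(c[1]+k*ax[1])/11-.45,36)[:2]
    d=f(100)-f(-100); print(n,f(0).round(1),np.degrees(np.arctan2(d[1],d[0])).round(1))
E
```

```text
D [607.8 312.6] -28.5
E [351.8 309.1] -171.3
```

step_arm([
  [[-0.07,0.8,0,0,0,0,1],[-0.07,0.8,0,0,0,0,1],[-0.07,0.8,0,0,0,0,1],[-0.07,0.8,0,0,0,0,1],[-0.07,0.8,0,0,0,0,1]],
])

```text
t: 19.92
ee_pos: [513.7, 193.5, 298.7]
orientation: [-2.302, -2.138, -0.0]
ft_force: [0.7, -0.9, 0.7]
width: 88.0
grasp_force: 0.0
```

step_arm([
  [[-0.1,0.8,0,0,0,0,1],[-0.1,0.8,0,0,0,0,1],[-0.1,0.7,-0.4,0,0,0,1],[0,0,-0.6,0,0,0,1],[0,0,0,0,0,0,1]],
])

```text
t: 20.55
ee_pos: [497.7, 307.0, 246.8]
orientation: [-2.3, -2.139, 0.007]
ft_force: [0.6, 0.5, 0.5]
width: 87.9
grasp_force: 0.0
```

step_arm([
  [[-0.01,0.04,-0.6,0,0,0,1],[0,0,-0.5,0,0,0,1],[0,0,-0.15,0,0,0,1],[0,0,0,0,0,0,1],[0,0,0,0,0,0,0]],
])

```text
t: 21.18
ee_pos: [499.1, 308.8, 187.4]
orientation: [2.302, 2.137, 0.003]
ft_force: [0.4, 0.6, 0.5]
width: 81.4
grasp_force: 0.0
```

step_arm([
  [[0,0,0,0,0,0,0],[0,0,0,0,0,0,0],[0,0,0,0,0,0,0],[0,0,0,0,0,0,0],[0,0,0,0,0,0,0]],
])

```text
t: 21.8
ee_pos: [498.8, 308.7, 186.9]
orientation: [2.302, 2.138, 0.001]
ft_force: [-0.2, -0.8, 6.4]
width: 63.8
grasp_force: 30.0
```

step_arm([
  [[0,0,0.3,0,0,0,0],[0,0,0.8,0,0,0,0],[0.1,-0.3,0.8,0,0,0,0],[0.27,-0.8,0.2,0,0,0,0],[0.27,-0.8,0,0,0,0,0]],
])

```text
t: 22.42
ee_pos: [531.2, 213.0, 293.5]
orientation: [2.3, 2.138, 0.005]
ft_force: [0.2, 0.8, -0.5]
width: 63.4
grasp_force: 30.0
```

step_arm([
  [[0.27,-0.8,0,0,0,0,0],[0.27,-0.8,0,0,0,0,0],[0.27,-0.8,0,0,0,0,0],[0.27,-0.8,0,0,0,0,0],[0.27,-0.8,0,0,0,0,0]],
])

```text
t: 23.05
ee_pos: [598.4, 12.2, 292.0]
orientation: [2.302, 2.137, 0.001]
ft_force: [0.2, 0.8, 0.2]
width: 63.5
grasp_force: 30.0
```

step_arm([
  [[0.2,-0.5,0,0,0,0,0],[0,0,-0.5,0,0,0,0],[0,0,-0.4,0,0,0,0],[0,0,0,0,0,0,0],[0,0,0,0,0,0,0]],
])

```text
t: 23.68
ee_pos: [608.3, -11.0, 246.6]
orientation: [2.301, 2.138, 0.0]
ft_force: [-0.1, -0.2, -0.4]
width: 63.9
grasp_force: 30.0
```

step_arm([
  [[0.01,0,-0.3,0,0,0,0],[0,0,-0.25,0,0,0,0],[0,0,-0.06,0,0,0,0],[0,0,0,0,0,0,0],[0,0,0,0,0,0,0]],
])

```text
t: 24.3
ee_pos: [608.8, -11.4, 215.9]
orientation: [2.302, 2.138, 0.001]
ft_force: [-0.5, 0.4, -0.5]
width: 64.0
grasp_force: 30.0
```

step_arm([
  [[0,0,-0.06,0,0,0,0],[0,0,-0.06,0,0,0,0],[0,0,0,0,0,0,0],[0,0,0,0,0,0,0],[0,0,0,0,0,0,0]],
])

```text
t: 24.92
ee_pos: [608.6, -11.4, 209.6]
orientation: [-2.302, -2.138, -0.0]
ft_force: [0.1, 0.3, -0.1]
width: 63.6
grasp_force: 30.0
```

The slot has gone over the rail without any force. I'll lower it to just above the bed and slide it to the fixed pad.

step_arm([
  [[0,0,-0.075,0,0,0,0],[-0.004,-0.06,0,0,0,0,0],[-0.004,-0.06,0,0,0,0,0],[0,0,0,0,0,0,0],[0,0,0,0,0,0,0]],
])

```text
t: 25.55
ee_pos: [608.2, -17.5, 205.9]
orientation: [-2.302, -2.138, 0.0]
ft_force: [-0.4, -0.8, -0.1]
width: 63.9
grasp_force: 30.0
```

step_arm([
  [[-0.003,-0.04,0,0,0,0,0],[-0.002,-0.03,0,0,0,0,0],[0,0,0,0,0,0,0],[0,0,0,0,0,0,0],[0,0,0,0,0,0,0]],
])

```text
t: 26.18
ee_pos: [608.0, -20.1, 206.0]
orientation: [-2.302, -2.137, -0.001]
ft_force: [-0.8, 5.8, -0.5]
width: 63.7
grasp_force: 30.0
```

It touches the pad with 6 N, at y = -20. I'm releasing it and going for B.

step_arm([
  [[0,0.005,-0.02,0,0,0,0.9],[0,0,0,0,0,0,0.9],[0,0,0,0,0,0,0.9],[0,0,0.4,0,0,0,0.9],[0,0,0.7,0,0,0,0.9]],
])

```text
t: 26.8
ee_pos: [607.6, -20.7, 260.5]
orientation: [-2.301, -2.137, 0.002]
ft_force: [-0.1, 0.4, 0.1]
width: 79.0
grasp_force: 0.0
```

step_arm([
  [[0,0.1,0.8,0,0,0,1],[-0.3,0.7,0,0,0,-0.86,1],[-0.34,0.87,0,0,0,-0.86,1],[-0.34,0.87,0,0,0,-0.86,1],[-0.34,0.87,0,0,0,-0.86,1]],
])

```text
t: 27.42
ee_pos: [541.5, 151.0, 301.6]
orientation: [2.543, 1.843, 0.003]
ft_force: [0.5, -0.7, 0.8]
width: 87.6
grasp_force: 0.0
```

step_arm([
  [[-0.34,0.87,0,0,0,-0.86,1],[-0.34,0.87,0,0,0,-0.86,1],[-0.34,0.87,0,0,0,-0.86,1],[-0.34,0.87,0,0,0,0,1],[-0.34,0.87,0,0,0,0,1]],
])

```text
t: 28.05
ee_pos: [456.5, 368.8, 301.5]
orientation: [-2.697, -1.61, -0.003]
ft_force: [0.8, 0.7, 1.0]
width: 88.3
grasp_force: 0.0
```

step_arm([
  [[-0.34,0.87,0,0,0,0,1],[0,0,-0.5,0,0,0,1],[0,0,-0.5,0,0,0,1],[0,0,0,0,0,0,1],[0,0,0,0,0,0,1]],
])

```text
t: 28.68
ee_pos: [440.4, 411.0, 251.4]
orientation: [-2.697, -1.61, -0.002]
ft_force: [-0.2, 0.3, 0.4]
width: 87.4
grasp_force: 0.0
```

step_arm([
  [[-0.085,0.09,-0.5,0,0,0,1],[0,0,-0.6,0,0,0,1],[0,0,-0.2,0,0,0,1],[0,0,0,0,0,0,1],[0,0,0,0,0,0,0]],
])

```text
t: 29.3
ee_pos: [436.3, 415.7, 186.2]
orientation: [-2.697, -1.61, -0.003]
ft_force: [-0.3, -0.5, -0.1]
width: 81.1
grasp_force: 0.0
```

step_arm([
  [[0,0,0,0,0,0,0],[0,0,0,0,0,0,0],[0,0,0,0,0,0,0],[0,0,0,0,0,0,0],[0,0,0,0,0,0,0]],
])

```text
t: 29.92
ee_pos: [436.0, 415.5, 185.7]
orientation: [-2.697, -1.61, -0.002]
ft_force: [-0.1, -0.6, 6.9]
width: 63.9
grasp_force: 30.0
```

step_arm([
  [[0,0,0.3,0,0,0,0],[0,0,0.8,0,0,0,0],[0.1,-0.2,0.8,0,0,0.86,0],[0.34,-0.78,0.25,0,0,0.86,0],[0.34,-0.78,0,0,0,0.86,0]],
])

```text
t: 30.55
ee_pos: [475.2, 326.9, 294.8]
orientation: [2.539, 1.851, 0.006]
ft_force: [0.6, -0.9, -0.8]
width: 64.2
grasp_force: 30.0
```

step_arm([
  [[0.34,-0.78,0,0,0,0.86,0],[0.34,-0.78,0,0,0,0.86,0],[0.34,-0.78,0,0,0,0.86,0],[0.34,-0.78,0,0,0,0.86,0],[0.34,-0.78,0,0,0,0,0]],
])

```text
t: 31.18
ee_pos: [560.1, 131.0, 293.3]
orientation: [2.301, 2.138, 0.001]
ft_force: [-0.2, 1.3, -0.1]
width: 63.9
grasp_force: 30.0
```

step_arm([
  [[0.34,-0.78,0,0,0,0,0],[0.34,-0.78,0,0,0,0,0],[0.34,-0.78,-0.2,0,0,0,0],[0,0,-0.5,0,0,0,0],[0,0,0,0,0,0,0]],
])

```text
t: 31.8
ee_pos: [609.9, 14.8, 256.4]
orientation: [-2.301, -2.135, 0.004]
ft_force: [-0.1, -0.5, -0.4]
width: 64.1
grasp_force: 30.0
```

step_arm([
  [[0.016,0.02,-0.4,0,0,0,0],[0,0,-0.35,0,0,0,0],[0,0,-0.05,0,0,0,0],[0,0,0,0,0,0,0],[0,0,0,0,0,0,0]],
])

```text
t: 32.42
ee_pos: [611.8, 16.5, 217.9]
orientation: [2.301, 2.138, 0.001]
ft_force: [-0.5, -0.4, -0.1]
width: 64.1
grasp_force: 30.0
```

step_arm([
  [[0,0,-0.06,0,0,0,0],[0,0,-0.07,0,0,0,0],[0,0,-0.04,0,0,0,0],[0,0,0,0,0,0,0],[0,0,0,0,0,0,0]],
])

```text
t: 33.05
ee_pos: [611.8, 16.3, 211.2]
orientation: [2.302, 2.137, 0.001]
ft_force: [-6.8, 0.2, 22.1]
width: 64.3
grasp_force: 30.0
```

It caught the edge of the rail with x 1 mm too far out. I'm backing off and correcting.

step_arm([
  [[0,0,0.08,0,0,0,0],[-0.024,0,0.02,0,0,0,0],[0,0,0,0,0,0,0],[0,0,0,0,0,0,0],[0,0,0,0,0,0,0]],
])

```text
t: 33.67
ee_pos: [610.3, 16.3, 213.6]
orientation: [-2.302, -2.138, 0.001]
ft_force: [0.8, -0.6, -1.4]
width: 63.9
grasp_force: 30.0
```

step_arm([
  [[0,0,-0.08,0,0,0,0],[0,0,-0.08,0,0,0,0],[0,0,0,0,0,0,0],[0,0,0,0,0,0,0],[0,0,0,0,0,0,0]],
])

```text
t: 34.3
ee_pos: [610.4, 16.4, 206.0]
orientation: [2.302, 2.138, 0.0]
ft_force: [-0.4, -0.2, 0.2]
width: 63.8
grasp_force: 30.0
```

step_arm([
  [[0,0,-0.02,0,0,0,0],[-0.004,-0.05,0,0,0,0,0],[-0.003,-0.04,0,0,0,0,0],[0,0,0,0,0,0,0],[0,0,0,0,0,0,0]],
])

```text
t: 34.92
ee_pos: [610.0, 11.8, 204.9]
orientation: [-2.302, -2.138, 0.0]
ft_force: [-0.1, -0.2, 0.4]
width: 63.7
grasp_force: 30.0
```

step_arm([
  [[-0.001,-0.02,0,0,0,0,0],[-0.001,-0.02,0,0,0,0,0],[0,0,0,0,0,0,0],[0,0,0,0,0,0,0],[0,0,0,0,0,0,0]],
])

```text
t: 35.55
ee_pos: [609.9, 10.8, 205.0]
orientation: [-2.302, -2.136, -0.002]
ft_force: [0.3, 6.5, -1.1]
width: 63.8
grasp_force: 30.0
```

step_arm([
  [[0,0.01,-0.02,0,0,0,0.9],[0,0,0,0,0,0,0.9],[0,0,0,0,0,0,0.9],[0,0,0.4,0,0,0,0.9],[0,0,0.7,0,0,0,0.9]],
])

```text
t: 36.17
ee_pos: [609.5, 10.2, 259.5]
orientation: [-2.301, -2.137, 0.002]
ft_force: [0.7, -0.3, 0.8]
width: 79.1
grasp_force: 0.0
```

step_arm([
  [[0,0.1,0.7,0,0,0,1],[0,0.6,0,0,0,-0.868,1],[0,0.75,0,0,0,-0.868,1],[0,0.75,0,0,0,-0.868,1],[0,0.75,0,0,0,-0.868,1]],
])

```text
t: 36.8
ee_pos: [610.0, 158.9, 295.6]
orientation: [2.545, 1.84, 0.002]
ft_force: [-0.3, -0.4, -0.1]
width: 88.0
grasp_force: 0.0
```

step_arm([
  [[0,0.75,0,0,0,-0.868,1],[0,0.75,0,0,0,-0.868,1],[0,0.75,0,0,0,-0.868,1],[0,0.75,0,0,0,0,1],[0,0,0,0,0,0,1]],
])

```text
t: 37.42
ee_pos: [609.7, 310.2, 295.5]
orientation: [-2.698, -1.609, -0.004]
ft_force: [0.2, 0.1, 0.4]
width: 87.7
grasp_force: 0.0
```

```bash
python3 - <<'E'
from h import *
im=snap('side','side7.png'); o=readout.get_obs(); print(o['ee_pos'],np.degrees(2*np.arctan2(o['orientation'][1],o['orientation'][0]))%180-90)
ref=load('side0.png')['pixels'].astype(int)
# has any bench block moved? compare top-face outlines colour diff near each block
for n,p in dict(A=(559,417,20),D=(608,312,20),E=(352,309,20)).items():
    u,v=w2p(im,p).astype(int); d=abs(im['pixels'].astype(int)-ref)[v-14:v+15,u-16:u+17].sum(2); print(n,(u,v),(d>90).mean().round(2))
E
```

```text
[609.70282503 308.76573644 295.15109353] -28.42779384310346
A (np.int64(205), np.int64(161)) 0.0
D (np.int64(238), np.int64(169)) 0.0
E (np.int64(163), np.int64(207)) 0.29
```

step_arm([
  [[-0.038,0.076,-0.7,0,0,0,1],[0,0,-0.8,0,0,0,1],[0,0,-0.5,0,0,0,1],[0,0,-0.18,0,0,0,1],[0,0,0,0,0,0,1]],
])

```text
t: 38.1
ee_pos: [608.2, 310.9, 185.2]
orientation: [2.701, 1.604, -0.001]
ft_force: [0.0, 0.6, 1.4]
width: 87.7
grasp_force: 0.0
```

step_arm([
  [[0,0,0,0,0,0,0],[0,0,0,0,0,0,0],[0,0,0,0,0,0,0],[0,0,0,0,0,0,0],[0,0,0,0,0,0,0]],
])

```text
t: 38.72
ee_pos: [608.2, 311.8, 185.9]
orientation: [2.7, 1.605, 0.002]
ft_force: [-0.6, -1.1, 6.6]
width: 63.7
grasp_force: 30.0
```

step_arm([
  [[0,0,0.3,0,0,0,0],[0,0,0.8,0,0,0,0],[0,-0.2,0.8,0,0,0.868,0],[0.015,-0.7,0.25,0,0,0.868,0],[0.015,-0.7,0,0,0,0.868,0]],
])

```text
t: 39.35
ee_pos: [609.8, 231.3, 295.0]
orientation: [2.54, 1.847, 0.006]
ft_force: [-0.1, -0.4, -0.9]
width: 63.7
grasp_force: 30.0
```

step_arm([
  [[0.015,-0.7,0,0,0,0.868,0],[0.015,-0.7,0,0,0,0.868,0],[0.015,-0.7,0,0,0,0.868,0],[0.015,-0.7,0,0,0,0.868,0],[0,-0.7,0,0,0,0,0]],
])

```text
t: 39.98
ee_pos: [612.4, 55.6, 293.2]
orientation: [2.301, 2.138, 0.001]
ft_force: [-0.4, 0.8, -0.8]
width: 63.8
grasp_force: 30.0
```

step_arm([
  [[0,-0.2,-0.5,0,0,0,0],[0,0,-0.4,0,0,0,0],[0,0,0,0,0,0,0],[0,0,0,0,0,0,0],[0,0,0,0,0,0,0]],
])

```text
t: 40.6
ee_pos: [612.8, 47.3, 248.2]
orientation: [2.301, 2.138, 0.002]
ft_force: [0.2, -0.1, -0.6]
width: 63.9
grasp_force: 30.0
```

step_arm([
  [[0,0,-0.35,0,0,0,0],[0,0,-0.28,0,0,0,0],[0,0,-0.05,0,0,0,0],[0,0,0,0,0,0,0],[0,0,0,0,0,0,0]],
])

```text
t: 41.22
ee_pos: [612.7, 46.6, 213.6]
orientation: [2.302, 2.137, 0.001]
ft_force: [-0.1, 0.2, -0.1]
width: 64.0
grasp_force: 30.0
```

step_arm([
  [[0,0,-0.06,0,0,0,0],[0,0,-0.06,0,0,0,0],[0,0,-0.03,0,0,0,0],[0,0,0,0,0,0,0],[0,0,0,0,0,0,0]],
])

```text
t: 41.85
ee_pos: [612.5, 46.6, 205.9]
orientation: [-2.302, -2.138, 0.0]
ft_force: [0.3, 0.6, -0.3]
width: 63.7
grasp_force: 30.0
```

step_arm([
  [[0,0,-0.025,0,0,0,0],[-0.003,-0.04,0,0,0,0,0],[-0.003,-0.04,0,0,0,0,0],[0,0,0,0,0,0,0],[0,0,0,0,0,0,0]],
])

```text
t: 42.48
ee_pos: [612.2, 42.6, 204.7]
orientation: [2.302, 2.138, 0.0]
ft_force: [-0.3, -0.3, 0.3]
width: 63.9
grasp_force: 30.0
```

step_arm([
  [[-0.001,-0.02,0,0,0,0,0],[-0.001,-0.02,0,0,0,0,0],[0,0,0,0,0,0,0],[0,0,0,0,0,0,0],[0,0,0,0,0,0,0]],
])

```text
t: 43.1
ee_pos: [612.1, 40.7, 204.7]
orientation: [-2.302, -2.138, 0.0]
ft_force: [-0.1, -0.2, -0.4]
width: 63.9
grasp_force: 30.0
```

step_arm([
  [[0,-0.02,0,0,0,0,0],[0,0,-0.015,0,0,0,0.9],[0,0,0,0,0,0,0.9],[0,0,0,0,0,0,0.9],[0,0,0.6,0,0,0,0.9]],
])

```text
t: 43.72
ee_pos: [611.1, 39.6, 232.3]
orientation: [-2.3, -2.136, 0.005]
ft_force: [-0.3, 0.5, -0.8]
width: 79.2
grasp_force: 0.0
```

step_arm([
  [[0,0,0.9,0,0,-0.94,1],[0,0.1,0.4,0,0,-0.94,1],[-0.07,0.5,0,0,0,-0.94,1],[-0.08,0.6,0,0,0,-0.94,1],[-0.08,0.6,0,0,0,-0.94,1]],
])

```text
t: 44.35
ee_pos: [600.4, 130.4, 299.1]
orientation: [2.623, 1.73, 0.0]
ft_force: [-0.2, 0.2, -0.4]
width: 87.3
grasp_force: 0.0
```

step_arm([
  [[-0.08,0.6,0,0,0,-0.94,1],[-0.09,0.6,0,0,0,-0.94,1],[-0.09,0.6,0,0,0,-0.94,1],[-0.09,0.6,0,0,0,-0.94,1],[-0.09,0.6,0,0,0,-0.94,1]],
])

```text
t: 44.98
ee_pos: [578.3, 280.6, 298.9]
orientation: [-2.87, -1.279, 0.0]
ft_force: [0.8, -0.7, -0.4]
width: 87.7
grasp_force: 0.0
```

step_arm([
  [[-0.1,0.6,0,0,0,-0.94,1],[-0.1,0.6,0,0,0,-0.94,1],[-0.09,0.6,0,0,0,-0.94,1],[-0.1,0.6,0,0,0,-0.94,1],[-0.1,0.6,0,0,0,0,1]],
])

```text
t: 45.6
ee_pos: [553.8, 430.6, 298.8]
orientation: [3.012, 0.894, -0.0]
ft_force: [-0.1, 0.0, -0.2]
width: 87.9
grasp_force: 0.0
```

step_arm([
  [[0,0,0,0,0,0,1],[0,0,0,0,0,0,1],[0,0,0,0,0,0,1],[0,0,0,0,0,0,1],[0,0,0,0,0,0,1]],
])

```text
t: 46.22
ee_pos: [554.3, 429.1, 299.0]
orientation: [-3.012, -0.894, -0.0]
ft_force: [0.4, -0.2, -0.7]
width: 88.0
grasp_force: 0.0
```

step_arm([
  [[0.1,-0.25,-0.5,0,0,0,1],[0,0,-0.8,0,0,0,1],[0,0,-0.7,0,0,0,1],[0,0,-0.26,0,0,0,1],[0,0,0,0,0,0,0]],
])

```text
t: 46.85
ee_pos: [559.0, 417.0, 185.4]
orientation: [3.011, 0.895, -0.002]
ft_force: [0.3, -0.1, 0.0]
width: 80.8
grasp_force: 0.0
```

step_arm([
  [[0,0,0,0,0,0,0],[0,0,0,0,0,0,0],[0,0,0,0,0,0,0],[0,0,0,0,0,0,0],[0,0,0,0,0,0,0]],
])

```text
t: 47.48
ee_pos: [559.1, 417.1, 186.1]
orientation: [-3.011, -0.895, -0.0]
ft_force: [-0.6, -0.6, -0.0]
width: 31.7
grasp_force: 0.0
```

step_arm([
  [[0,0,0,0,0,0,0],[0,0,0,0,0,0,0],[0,0,0,0,0,0,0],[0,0,0,0,0,0,0],[0,0,0,0,0,0,0]],
])

```text
t: 48.1
ee_pos: [559.1, 417.1, 186.0]
orientation: [-3.011, -0.895, -0.0]
ft_force: [-0.2, -0.3, 3.0]
width: 29.5
grasp_force: 30.0
```

step_arm([
  [[0,0,0.5,0,0,1,0],[-0.06,-0.13,0.1,0,0,1,0],[-0.06,-0.13,0,0,0,1,0],[-0.06,-0.13,0,0,0,1,0],[-0.06,-0.13,0,0,0,1,0]],
])

```text
t: 48.72
ee_pos: [546.8, 390.9, 215.5]
orientation: [2.808, 1.408, -0.001]
ft_force: [0.2, 0.3, -0.5]
width: 30.1
grasp_force: 30.0
```

step_arm([
  [[-0.06,-0.13,0,0,0,1,0],[-0.06,-0.13,0,0,0,1,0],[-0.06,-0.13,0,0,0,1,0],[-0.06,-0.13,0,0,0,1,0],[-0.06,-0.13,0,0,0,1,0]],
])

```text
t: 49.35
ee_pos: [531.9, 358.4, 215.5]
orientation: [-2.521, -1.874, 0.001]
ft_force: [-0.2, 0.1, -0.3]
width: 29.9
grasp_force: 30.0
```

step_arm([
  [[-0.06,-0.13,0,0,0,1,0],[-0.06,-0.13,0,0,0,1,0],[-0.06,-0.13,0,0,0,1,0],[-0.06,-0.13,0,0,0,1,0],[0,0,0,0,0,1,0]],
])

```text
t: 49.98
ee_pos: [519.7, 332.1, 215.5]
orientation: [-2.158, -2.283, 0.001]
ft_force: [0.4, 0.3, -0.5]
width: 29.9
grasp_force: 30.0
```

step_arm([
  [[0,0,-0.3,0,0,0,0],[0,0,-0.2,0,0,0,0],[0,0,0,0,0,0,0],[0,0,0,0,0,0,0],[0,0,0,0,0,0,0]],
])

```text
t: 50.6
ee_pos: [520.2, 332.8, 191.2]
orientation: [2.16, 2.281, 0.001]
ft_force: [0.3, -0.8, -0.4]
width: 29.8
grasp_force: 30.0
```

step_arm([
  [[0,0,-0.09,0,0,0,0],[0,0,0,0,0,0,0],[0,0,0,0,0,0,0.55],[0,0,0,0,0,0,0.7],[0,0,0.4,0,0,0,1]],
])

```text
t: 51.22
ee_pos: [519.5, 332.3, 205.9]
orientation: [-2.16, -2.281, 0.004]
ft_force: [0.5, 0.4, 0.4]
width: 56.2
grasp_force: 0.0
```

step_arm([
  [[0,0,0.7,0,0,-0.9,1],[0,0,0,0,0,-0.9,1],[0,0,0,0,0,-0.9,1],[0,0,0,0,0,-0.9,1],[0,0,0,0,0,-0.9,1]],
])

```text
t: 51.85
ee_pos: [520.3, 332.8, 243.1]
orientation: [2.492, 1.912, 0.003]
ft_force: [-0.1, -0.7, -0.2]
width: 87.4
grasp_force: 0.0
```

step_arm([
  [[0,0,0,0,0,-0.9,1],[0,0,0,0,0,-0.9,1],[0,0,0,0,0,-0.9,1],[0,0,0,0,0,-0.9,1],[0,0,0,0,0,-0.9,1]],
])

```text
t: 52.48
ee_pos: [520.3, 332.8, 243.0]
orientation: [-2.761, -1.499, -0.002]
ft_force: [0.7, 0.5, -0.3]
width: 87.4
grasp_force: 0.0
```

step_arm([
  [[0,0,0,0,0,-0.9,1],[0,0,0,0,0,-0.9,1],[0,0,0,0,0,-0.9,1],[0,0,0,0,0,-0.9,1],[0,0,0,0,0,-0.9,1]],
])

```text
t: 53.1
ee_pos: [520.3, 332.8, 243.0]
orientation: [-2.961, -1.048, -0.002]
ft_force: [-0.5, -0.1, -0.0]
width: 87.6
grasp_force: 0.0
```

step_arm([
  [[0,0,0,0,0,-0.9,1],[0,0,0,0,0,-0.9,1],[0,0,0,0,0,-0.9,1],[0,0,0,0,0,-0.9,1],[0,0,0,0,0,-0.9,1]],
])

```text
t: 53.72
ee_pos: [520.3, 332.7, 243.0]
orientation: [-3.088, -0.572, -0.002]
ft_force: [-0.6, 0.5, 0.4]
width: 88.1
grasp_force: 0.0
```

step_arm([
  [[0,0,0,0,0,-0.9,1],[0,0,0,0,0,-0.9,1],[0,0,0,0,0,-0.9,1],[0,0,0,0,0,-0.9,1],[0,0,0,0,0,-0.9,1]],
])

```text
t: 54.35
ee_pos: [520.3, 332.8, 243.0]
orientation: [-3.14, -0.082, -0.002]
ft_force: [0.4, 0.5, -0.1]
width: 88.0
grasp_force: 0.0
```

```bash
python3 - <<'E'
from h import *
o=readout.get_obs(); print(o['ee_pos'],np.degrees(2*np.arctan2(o['orientation'][1],o['orientation'][0]))%360-90,o['qpos'][5])
E
```

```text
[520.28944371 332.77566076 243.02714482] -86.9986634098351 2.068165845137227
```

step_arm([
  [[0,0,-0.5,0,0,0,1],[0,0,-0.5,0,0,0,1],[0,0,-0.15,0,0,0,1],[0,0,0,0,0,0,0],[0,0,0,0,0,0,0]],
])

```text
t: 54.98
ee_pos: [520.5, 332.9, 185.1]
orientation: [-3.14, -0.085, -0.002]
ft_force: [-0.6, -0.4, 0.7]
width: 71.1
grasp_force: 0.0
```

step_arm([
  [[0,0,0,0,0,0,0],[0,0,0,0,0,0,0],[0,0,0,0,0,0,0],[0,0,0,0,0,0,0],[0,0,0,0,0,0,0]],
])

```text
t: 55.6
ee_pos: [520.5, 332.8, 185.0]
orientation: [-3.14, -0.086, -0.002]
ft_force: [-1.0, -1.5, 6.3]
width: 64.4
grasp_force: 30.0
```

step_arm([
  [[0,0,0.3,0,0,0,0],[0,0,0.8,0,0,0.986,0],[0,0,0.8,0,0,0.986,0],[0.12,-0.32,0.25,0,0,0.986,0],[0.12,-0.32,0,0,0,0.986,0]],
])

```text
t: 56.22
ee_pos: [532.5, 300.7, 294.1]
orientation: [-3.097, -0.52, -0.005]
ft_force: [-0.1, 0.8, -1.6]
width: 63.8
grasp_force: 30.0
```

step_arm([
  [[0.12,-0.32,0,0,0,0.986,0],[0.12,-0.32,0,0,0,0.986,0],[0.12,-0.32,0,0,0,0.986,0],[0.12,-0.32,0,0,0,0.986,0],[0.12,-0.32,0,0,0,0.986,0]],
])

```text
t: 56.85
ee_pos: [562.2, 220.1, 292.3]
orientation: [-2.964, -1.042, -0.001]
ft_force: [-0.7, 0.3, -0.1]
width: 64.0
grasp_force: 30.0
```

step_arm([
  [[0.12,-0.32,0,0,0,0.986,0],[0.12,-0.32,0,0,0,0.986,0],[0.12,-0.32,0,0,0,0.986,0],[0.12,-0.32,0,0,0,0.986,0],[0.12,-0.32,0,0,0,0.986,0]],
])

```text
t: 57.48
ee_pos: [592.2, 140.1, 292.3]
orientation: [2.741, 1.534, 0.001]
ft_force: [0.2, 0.6, -0.4]
width: 64.0
grasp_force: 30.0
```

step_arm([
  [[0.12,-0.32,0,0,0,0.986,0],[0.12,-0.32,0,0,0,0.986,0],[0.12,-0.32,0,0,0,0.986,0],[0.12,-0.32,0,0,0,0.986,0],[0,0,0,0,0,0.986,0]],
])

```text
t: 58.1
ee_pos: [616.4, 75.6, 292.3]
orientation: [2.439, 1.979, 0.001]
ft_force: [1.0, -0.3, 0.4]
width: 63.7
grasp_force: 30.0
```

step_arm([
  [[0,0,0,0,0,0.986,0],[0,0,0,0,0,0.986,0],[0,0,0,0,0,0,0],[0,0,0,0,0,0,0],[0,0,0,0,0,0,0]],
])

```text
t: 58.72
ee_pos: [616.1, 76.6, 291.6]
orientation: [2.299, 2.141, 0.0]
ft_force: [-0.7, 0.1, -0.7]
width: 63.9
grasp_force: 30.0
```

step_arm([
  [[-0.02,0.028,-0.6,0,0,-0.03,0],[0,0,-0.6,0,0,0,0],[0,0,-0.3,0,0,0,0],[0,0,-0.05,0,0,0,0],[0,0,0,0,0,0,0]],
])

```text
t: 59.35
ee_pos: [615.5, 78.1, 214.5]
orientation: [2.301, 2.139, 0.001]
ft_force: [-0.8, 0.3, 0.3]
width: 63.6
grasp_force: 30.0
```

step_arm([
  [[0,0,0,0,0,0,0],[0,0,0,0,0,0,0],[0,0,0,0,0,0,0],[0,0,0,0,0,0,0],[0,0,0,0,0,0,0]],
])

```text
t: 59.98
ee_pos: [615.1, 78.0, 213.9]
orientation: [2.301, 2.139, 0.0]
ft_force: [0.2, -0.1, -0.1]
width: 63.7
grasp_force: 30.0
```

step_arm([
  [[0,0,-0.06,0,0,0,0],[0,0,-0.06,0,0,0,0],[0,0,-0.06,0,0,0,0],[0,0,0,0,0,0,0],[0,0,0,0,0,0,0]],
])

```text
t: 60.6
ee_pos: [615.1, 78.0, 204.9]
orientation: [-2.301, -2.139, 0.0]
ft_force: [0.7, -0.1, 0.2]
width: 63.7
grasp_force: 30.0
```

step_arm([
  [[0,0,-0.022,0,0,0,0],[-0.004,-0.05,0,0,0,0,0],[-0.004,-0.05,0,0,0,0,0],[0,0,0,0,0,0,0],[0,0,0,0,0,0,0]],
])

```text
t: 61.22
ee_pos: [614.7, 73.0, 203.8]
orientation: [-2.301, -2.139, -0.0]
ft_force: [0.1, -0.5, -1.0]
width: 63.7
grasp_force: 30.0
```

step_arm([
  [[-0.001,-0.02,0,0,0,0,0],[-0.001,-0.02,0,0,0,0,0],[0,0,0,0,0,0,0],[0,0,0,0,0,0,0],[0,0,0,0,0,0,0]],
])

```text
t: 61.85
ee_pos: [614.6, 71.1, 203.9]
orientation: [2.301, 2.139, 0.0]
ft_force: [-0.3, 1.5, -0.5]
width: 64.0
grasp_force: 30.0
```

step_arm([
  [[0,-0.01,-0.01,0,0,0,0.9],[0,0,0,0,0,0,0.9],[0,0,0,0,0,0,0.9],[0,0,0.5,0,0,0,0.9],[0,0,0.8,0,0,0,1]],
])

```text
t: 62.48
ee_pos: [614.0, 70.4, 267.7]
orientation: [-2.3, -2.138, 0.004]
ft_force: [1.0, -0.1, -0.4]
width: 85.5
grasp_force: 0.0
```

step_arm([
  [[0,0,0.6,0,0,-0.95,1],[0,0,0,0,0,-0.95,1],[0,0,0,0,0,-0.95,1],[0,0,0,0,0,-0.95,1],[0,0,0,0,0,-0.95,1]],
])

```text
t: 63.1
ee_pos: [614.5, 70.5, 298.4]
orientation: [2.624, 1.727, -0.0]
ft_force: [-0.0, -0.4, 0.7]
width: 87.6
grasp_force: 0.0
```

```bash
python3 - <<'E'
from h import *
im=snap('top','top8.png'); s=snap('side','side8.png'); o=readout.get_obs(); print(o['ee_pos'])
p=im['pixels'][:,:,::-1]
a=cv2.resize(p[270:306,169:205],(396,396),interpolation=cv2.INTER_CUBIC)
b=cv2.resize(s['pixels'][150:290,220:370,::-1],(400,373),interpolation=cv2.INTER_CUBIC)
c=np.zeros((596,800,3),np.uint8); c[:396,:396]=a; c[:373,400:]=b; c[396:596,:280]=cv2.resize(p[130:330,100:380],(280,200))
cv2.imwrite('pics/c11.png',c)
E
```

```text
[614.50557962  70.51671713 298.33715569]
```

View pics/c11.png

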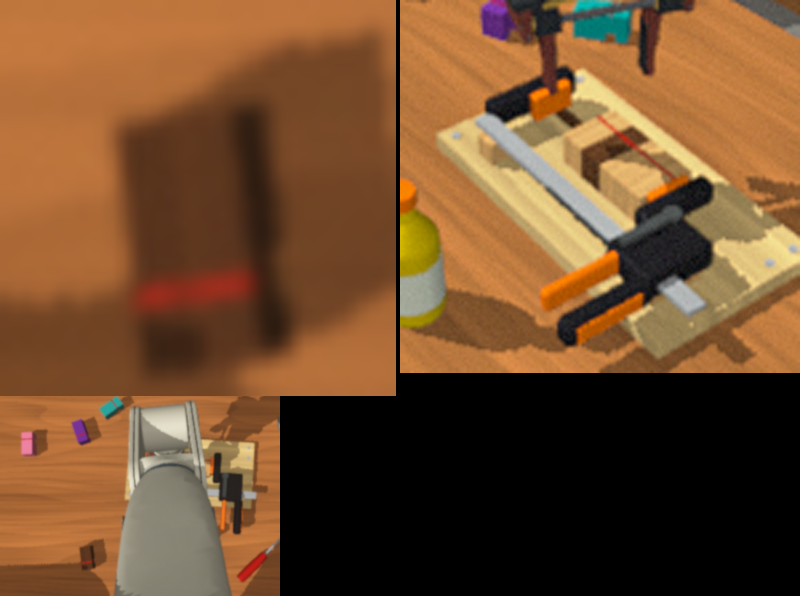

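E hasn't moved: its line sits at the same place, (195,290) in the crop. The four placed blocks stand seated with their red lines in a row.

step_arm([
  [[-0.35,0.318,0,0,0,-0.98,1],[-0.35,0.318,0,0,0,-0.98,1],[-0.35,0.318,0,0,0,-0.98,1],[-0.35,0.318,0,0,0,-0.98,1],[-0.35,0.318,0,0,0,-0.98,1]],
])

```text
t: 63.82
ee_pos: [526.5, 150.4, 298.4]
orientation: [2.879, 1.257, 0.0]
ft_force: [-0.2, 0.1, 0.2]
width: 87.6
grasp_force: 0.0
```

step_arm([
  [[-0.35,0.318,0,0,0,-0.98,1],[-0.35,0.318,0,0,0,-0.98,1],[-0.35,0.318,0,0,0,-0.98,1],[-0.35,0.318,0,0,0,-0.98,1],[-0.35,0.318,0,0,0,-0.98,1]],
])

```text
t: 64.45
ee_pos: [439.0, 230.0, 298.4]
orientation: [-3.051, -0.749, -0.0]
ft_force: [-0.6, 0.0, -0.4]
width: 88.0
grasp_force: 0.0
```

step_arm([
  [[-0.35,0.318,0,0,0,-0.98,1],[-0.35,0.318,0,0,0,-0.98,1],[-0.35,0.318,0,0,0,-0.98,1],[-0.35,0.318,0,0,0,-0.98,1],[-0.3,0.3,0,0,0,-0.98,1]],
])

```text
t: 65.08
ee_pos: [353.9, 308.6, 298.4]
orientation: [-3.134, -0.219, -0.0]
ft_force: [-0.6, 0.3, 0.7]
width: 87.9
grasp_force: 0.0
```

step_arm([
  [[0,0,-0.5,0,0,0,1],[0,0,-0.5,0,0,0,1],[0,0,0,0,0,0,1],[0,0,0,0,0,0,1],[0,0,0,0,0,0,1]],
])

```text
t: 65.7
ee_pos: [354.9, 308.3, 249.2]
orientation: [-3.133, -0.22, -0.002]
ft_force: [0.5, 0.8, -0.9]
width: 87.7
grasp_force: 0.0
```

step_arm([
  [[-0.06,0.016,-0.6,0,0,0,1],[0,0,-0.5,0,0,0,1],[0,0,-0.16,0,0,0,1],[0,0,0,0,0,0,0],[0,0,0,0,0,0,0]],
])

```text
t: 66.32
ee_pos: [351.9, 309.2, 186.2]
orientation: [-3.133, -0.22, -0.002]
ft_force: [-0.1, -0.5, 0.3]
width: 71.1
grasp_force: 0.0
```

step_arm([
  [[0,0,0,0,0,0,0],[0,0,0,0,0,0,0],[0,0,0,0,0,0,0],[0,0,0,0,0,0,0],[0,0,0,0,0,0,0]],
])

```text
t: 66.95
ee_pos: [351.6, 309.0, 185.4]
orientation: [-3.134, -0.22, -0.0]
ft_force: [-0.4, -0.0, 1.3]
width: 29.7
grasp_force: 30.0
```

step_arm([
  [[0,0,0,0,0,0,0],[0,0,0,0,0,0,0],[0,0,0,0,0,0,0],[0,0,0,0,0,0,0],[0,0,0,0,0,0,0]],
])

```text
t: 67.58
ee_pos: [351.6, 309.0, 185.4]
orientation: [-3.134, -0.22, -0.0]
ft_force: [0.0, 0.3, 3.4]
width: 30.0
grasp_force: 30.0
```

step_arm([
  [[0,0,0.5,0,0,0.9,0],[0.1,0,0.1,0,0,0.9,0],[0.1,0,0,0,0,0.9,0],[0.1,0,0,0,0,0.9,0],[0.1,0,0,0,0,0.9,0]],
])

```text
t: 68.2
ee_pos: [371.6, 308.8, 215.1]
orientation: [3.06, 0.711, -0.001]
ft_force: [0.4, 0.3, -0.6]
width: 29.8
grasp_force: 30.0
```

step_arm([
  [[0.1,0,0,0,0,0.9,0],[0.1,0,0,0,0,0.9,0],[0.1,0,0,0,0,0.9,0],[0.1,0,0,0,0,0.9,0],[0.1,0,0,0,0,0.9,0]],
])

```text
t: 68.82
ee_pos: [396.5, 308.8, 215.0]
orientation: [2.911, 1.18, -0.001]
ft_force: [-0.3, -0.4, 0.4]
width: 29.9
grasp_force: 30.0
```

step_arm([
  [[0.1,0,0,0,0,0.9,0],[0.1,0,0,0,0,0.9,0],[0.1,0,0,0,0,0.9,0],[0.1,0,0,0,0,0.9,0],[0.1,0,0,0,0,0.9,0]],
])

```text
t: 69.45
ee_pos: [421.5, 308.7, 215.0]
orientation: [2.691, 1.621, -0.001]
ft_force: [0.8, 0.4, 0.7]
width: 30.0
grasp_force: 30.0
```

step_arm([
  [[0.1,0,0,0,0,0.9,0],[0.1,0,0,0,0,0.9,0],[0.1,0,0,0,0,0.9,0],[0.1,0,0,0,0,0.9,0],[0.1,0,0,0,0,0.9,0]],
])

```text
t: 70.08
ee_pos: [446.5, 308.7, 214.9]
orientation: [-2.404, -2.022, 0.001]
ft_force: [1.2, 0.3, 0.1]
width: 29.7
grasp_force: 30.0
```

step_arm([
  [[0.1,0,0,0,0,0.9,0],[0.1,0,0,0,0,0.9,0],[0.1,0,0,0,0,0.9,0],[0.1,0,0,0,0,0.9,0],[0,0,0,0,0,0.9,0]],
])

```text
t: 70.7
ee_pos: [466.7, 308.8, 214.9]
orientation: [-2.058, -2.373, 0.001]
ft_force: [-0.5, -0.2, -0.1]
width: 29.7
grasp_force: 30.0
```

step_arm([
  [[0,0,-0.3,0,0,0,0],[0,0,-0.2,0,0,0,0],[0,0,0,0,0,0,0],[0,0,0,0,0,0,0],[0,0,0,0,0,0,0]],
])

```text
t: 71.32
ee_pos: [466.7, 309.0, 190.6]
orientation: [2.061, 2.371, 0.001]
ft_force: [0.7, 0.5, 0.3]
width: 29.6
grasp_force: 30.0
```

Next I set it down, open, and turn the gripper -90° for the regrasp.

step_arm([
  [[0,0,-0.09,0,0,0,0],[0,0,0,0,0,0,0],[0,0,0,0,0,0,0.55],[0,0,0,0,0,0,0.7],[0,0,0.4,0,0,0,1]],
])

```text
t: 71.95
ee_pos: [466.1, 308.6, 205.5]
orientation: [-2.06, -2.371, 0.004]
ft_force: [-0.6, -0.4, -0.3]
width: 56.4
grasp_force: 0.0
```

step_arm([
  [[0,0,0.7,0,0,-0.9,1],[0,0,0,0,0,-0.9,1],[0,0,0,0,0,-0.9,1],[0,0,0,0,0,-0.9,1],[0,0,0,0,0,-0.9,1]],
])

```text
t: 72.58
ee_pos: [466.7, 309.1, 242.4]
orientation: [2.408, 2.017, 0.002]
ft_force: [-0.1, 0.1, 0.1]
width: 87.7
grasp_force: 0.0
```

step_arm([
  [[0,0,0,0,0,-0.9,1],[0,0,0,0,0,-0.9,1],[0,0,0,0,0,-0.9,1],[0,0,0,0,0,-0.9,1],[0,0,0,0,0,-0.9,1]],
])

```text
t: 73.2
ee_pos: [466.8, 309.0, 242.3]
orientation: [-2.694, -1.616, -0.002]
ft_force: [-0.5, -0.0, -0.1]
width: 87.8
grasp_force: 0.0
```

step_arm([
  [[0,0,0,0,0,-0.9,1],[0,0,0,0,0,-0.9,1],[0,0,0,0,0,-0.9,1],[0,0,0,0,0,-0.9,1],[0,0,0,0,0,-0.9,1]],
])

```text
t: 73.82
ee_pos: [466.8, 309.0, 242.3]
orientation: [-2.914, -1.174, -0.002]
ft_force: [-0.2, -0.2, 0.7]
width: 87.7
grasp_force: 0.0
```

step_arm([
  [[0,0,0,0,0,-0.9,1],[0,0,0,0,0,-0.9,1],[0,0,0,0,0,-0.9,1],[0,0,0,0,0,-0.9,1],[0,0,0,0,0,-0.9,1]],
])

```text
t: 74.45
ee_pos: [466.7, 309.1, 242.3]
orientation: [-3.061, -0.704, -0.002]
ft_force: [-0.0, 0.1, -0.5]
width: 87.9
grasp_force: 0.0
```

step_arm([
  [[0,0,0,0,0,-0.9,1],[0,0,0,0,0,-0.9,1],[0,0,0,0,0,-0.9,1],[0,0,0,0,0,-0.9,1],[0,0,0,0,0,-0.9,1]],
])

```text
t: 75.08
ee_pos: [466.7, 309.0, 242.3]
orientation: [-3.133, -0.216, -0.002]
ft_force: [-0.3, 0.2, -0.8]
width: 87.8
grasp_force: 0.0
```

step_arm([
  [[0,0,-0.5,0,0,0,1],[0,0,-0.5,0,0,0,1],[0,0,-0.15,0,0,0,1],[0,0,0,0,0,0,0],[0,0,0,0,0,0,0]],
])

```text
t: 75.7
ee_pos: [467.0, 309.2, 184.4]
orientation: [-3.133, -0.22, -0.002]
ft_force: [-0.4, -0.3, 1.2]
width: 71.1
grasp_force: 0.0
```

step_arm([
  [[0,0,0,0,0,0,0],[0,0,0,0,0,0,0],[0,0,0,0,0,0,0],[0,0,0,0,0,0,0],[0,0,0,0,0,0,0]],
])

```text
t: 76.32
ee_pos: [466.9, 309.2, 184.3]
orientation: [-3.133, -0.22, -0.002]
ft_force: [-0.2, -1.6, 7.6]
width: 63.7
grasp_force: 30.0
```

step_arm([
  [[0,0,0.3,0,0,0,0],[0,0,0.8,0,0,0.972,0],[0,0,0.8,0,0,0.972,0],[0.188,-0.251,0.25,0,0,0.972,0],[0.188,-0.251,0,0,0,0.972,0]],
])

```text
t: 76.95
ee_pos: [485.8, 283.9, 293.4]
orientation: [-3.073, -0.646, -0.005]
ft_force: [0.3, -1.0, -0.4]
width: 64.0
grasp_force: 30.0
```

step_arm([
  [[0.188,-0.251,0,0,0,0.972,0],[0.188,-0.251,0,0,0,0.972,0],[0.188,-0.251,0,0,0,0.972,0],[0.188,-0.251,0,0,0,0.972,0],[0.188,-0.251,0,0,0,0.972,0]],
])

```text
t: 77.58
ee_pos: [532.5, 220.6, 291.7]
orientation: [-2.922, -1.155, -0.001]
ft_force: [0.3, 0.1, -0.5]
width: 63.5
grasp_force: 30.0
```

step_arm([
  [[0.188,-0.251,0,0,0,0.972,0],[0.188,-0.251,0,0,0,0.972,0],[0.188,-0.251,0,0,0,0.972,0],[0.188,-0.251,0,0,0,0.972,0],[0.188,-0.251,0,0,0,0.972,0]],
])

```text
t: 78.2
ee_pos: [579.5, 157.9, 291.7]
orientation: [2.685, 1.632, 0.001]
ft_force: [0.2, 0.3, -0.4]
width: 63.8
grasp_force: 30.0
```

step_arm([
  [[0.188,-0.251,0,0,0,0.972,0],[0.188,-0.251,0,0,0,0.972,0],[0.188,-0.251,0,0,0,0.972,0],[0.188,-0.251,0,0,0,0.972,0],[0,0,0,0,0,0.972,0]],
])

```text
t: 78.82
ee_pos: [617.4, 107.2, 291.8]
orientation: [2.371, 2.06, 0.001]
ft_force: [0.5, 0.2, -0.0]
width: 64.2
grasp_force: 30.0
```

step_arm([
  [[0,0,0,0,0,0.972,0],[0,0,0,0,0,0,0],[0,0,0,0,0,0,0],[0,0,0,0,0,0,0],[0,0,0,0,0,0,0]],
])

```text
t: 79.45
ee_pos: [616.9, 108.2, 290.9]
orientation: [-2.302, -2.138, 0.0]
ft_force: [0.6, -0.3, -0.4]
width: 63.7
grasp_force: 30.0
```

step_arm([
  [[0.004,-0.01,-0.6,0,0,0,0],[0,0,-0.6,0,0,0,0],[0,0,-0.3,0,0,0,0],[0,0,-0.06,0,0,0,0],[0,0,0,0,0,0,0]],
])

```text
t: 80.08
ee_pos: [617.5, 107.7, 213.4]
orientation: [2.301, 2.138, 0.001]
ft_force: [-0.1, 0.2, -0.4]
width: 63.5
grasp_force: 30.0
```

step_arm([
  [[0,0,-0.05,0,0,0,0],[0,0,-0.06,0,0,0,0],[0,0,0,0,0,0,0],[0,0,0,0,0,0,0],[0,0,0,0,0,0,0]],
])

```text
t: 80.7
ee_pos: [617.2, 107.6, 207.4]
orientation: [2.302, 2.138, 0.0]
ft_force: [0.5, -0.7, 0.2]
width: 63.6
grasp_force: 30.0
```

step_arm([
  [[0,0,-0.085,0,0,0,0],[-0.003,-0.045,0,0,0,0,0],[-0.003,-0.045,0,0,0,0,0],[0,0,0,0,0,0,0],[0,0,0,0,0,0,0]],
])

```text
t: 81.32
ee_pos: [616.9, 103.1, 203.2]
orientation: [2.302, 2.138, 0.0]
ft_force: [-0.7, 0.6, -0.4]
width: 64.1
grasp_force: 30.0
```

step_arm([
  [[-0.001,-0.02,0,0,0,0,0],[0,0,0,0,0,0,0],[0,0,0,0,0,0,0],[0,0,0,0,0,0,0],[0,0,0,0,0,0,0]],
])

```text
t: 81.95
ee_pos: [616.8, 102.1, 203.1]
orientation: [-2.302, -2.138, 0.0]
ft_force: [-0.3, -0.6, -0.1]
width: 63.8
grasp_force: 30.0
```

The fifth block is seated. I'm releasing it and heading for the trigger, and working out the trigger and handle positions from the first picture.

```bash
python3 - <<'E'
from h import *
im=load('top0.png'); p=im['pixels'].astype(int)
jx=np.array([.9973,-.0738]);jy=np.array([.0738,.9973]);O=np.array([566.1,23.0])
# sample rows crossing trigger and handle at v=248..256
for v in (244,250,256):
    r=p[v,310:345]; R,G,B=r.T
    og=np.nonzero((R-B>100)&(R>170)&(G>50)&(G<140))[0]+310; bk=np.nonzero(r.sum(1)<90)[0]+310
    f=lambda u,z:(lambda w:np.array([(w-O)@jx,(w-O)@jy]).round(1))(p2w(im,u,v,z)[:2])
    print(v,og,bk, f(og.min()-.5,58) if len(og) else '', f(og.max()+.5,58) if len(og) else '', f(bk.max()+.5,60), f(bk.min()-.5,60))
E
```

```text
244 [] [335 336 337 338 339 340]   [ -75.5 -146.9] [ -76.6 -130.6]
250 [] [334 335 336 337 338 339 340]   [ -91.8 -147.8] [ -93.1 -128.8]
256 [] [334 335 336 337 338 339]   [-108.2 -145.9] [-109.4 -129.6]
```

step_arm([
  [[0,0,-0.01,0,0,0,0.9],[0,0,0,0,0,0,0.9],[0,0,0,0,0,0,0.9],[0,0,0.5,0,0,0,0.9],[0,0,0.8,0,0,0,1]],
])

```text
t: 82.58
ee_pos: [616.2, 102.1, 267.0]
orientation: [-2.3, -2.137, 0.004]
ft_force: [-0.3, 0.4, 0.3]
width: 85.4
grasp_force: 0.0
```

step_arm([
  [[0,0,0.6,0,0,-0.9,1],[-0.12,-0.18,0,0,0,-0.9,1],[-0.12,-0.18,0,0,0,-0.9,1],[-0.12,-0.18,0,0,0,-0.9,1],[-0.12,-0.18,0,0,0,-0.9,1]],
])

```text
t: 83.2
ee_pos: [592.6, 65.9, 297.6]
orientation: [2.609, 1.749, 0.0]
ft_force: [-0.0, 0.4, -0.7]
width: 87.8
grasp_force: 0.0
```

step_arm([
  [[-0.12,-0.18,0,0,0,-0.9,1],[-0.12,-0.18,0,0,0,-0.9,1],[-0.12,-0.18,0,0,0,-0.9,1],[-0.12,-0.18,0,0,0,-0.9,1],[-0.12,-0.18,0,0,0,-0.9,1]],
])

```text
t: 83.82
ee_pos: [562.6, 20.9, 297.7]
orientation: [2.851, 1.319, 0.0]
ft_force: [0.3, 0.6, -0.4]
width: 88.1
grasp_force: 0.0
```

step_arm([
  [[-0.12,-0.18,0,0,0,-0.9,1],[-0.12,-0.18,0,0,0,-0.9,1],[-0.12,-0.18,0,0,0,-0.9,1],[-0.12,-0.18,0,0,0,-0.9,1],[-0.12,-0.18,0,0,0,-0.9,1]],
])

```text
t: 84.45
ee_pos: [532.6, -24.1, 297.7]
orientation: [3.022, 0.857, 0.0]
ft_force: [-0.3, 0.9, -0.3]
width: 87.9
grasp_force: 0.0
```

step_arm([
  [[-0.12,-0.18,0,0,0,-0.9,1],[-0.12,-0.18,0,0,0,-0.9,1],[-0.12,-0.18,0,0,0,-0.9,1],[-0.12,-0.18,0,0,0,-0.9,1],[-0.12,-0.18,0,0,0,-0.9,1]],
])

```text
t: 85.08
ee_pos: [502.6, -69.2, 297.7]
orientation: [3.119, 0.374, 0.0]
ft_force: [-0.5, -0.5, -0.5]
width: 87.9
grasp_force: 0.0
```

step_arm([
  [[-0.12,-0.18,0,0,0,-0.9,1],[-0.12,-0.18,0,0,0,-0.9,1],[-0.12,-0.18,0,0,0,-0.9,1],[0,0,0,0,0,-0.9,1],[0,0,0,0,0,-0.9,1]],
])

```text
t: 85.7
ee_pos: [484.7, -96.1, 297.7]
orientation: [3.139, -0.119, 0.0]
ft_force: [0.0, -0.0, -0.3]
width: 88.0
grasp_force: 0.0
```

step_arm([
  [[-0.246,-0.146,-0.4,0,0,0,1],[0,0,-0.5,0,0,0,1],[0,0,0,0,0,0,1],[0,0,0,0,0,0,1],[0,0,0,0,0,0,1]],
])

```text
t: 86.32
ee_pos: [473.0, -103.2, 253.5]
orientation: [3.139, -0.115, 0.003]
ft_force: [-0.3, 0.3, 0.4]
width: 88.0
grasp_force: 0.0
```

```bash
python3 - <<'E'
from h import *
s=snap('side','side9.png')
print(readout.get_obs()['ee_pos'])
cv2.imwrite('pics/c12.png',cv2.resize(s['pixels'][150:290,220:390,::-1],None,fx=4.2,fy=4.2,interpolation=cv2.INTER_CUBIC))
E
```

```text
[ 472.9487585  -103.18496097  253.42515703]
```

View pics/c12.png

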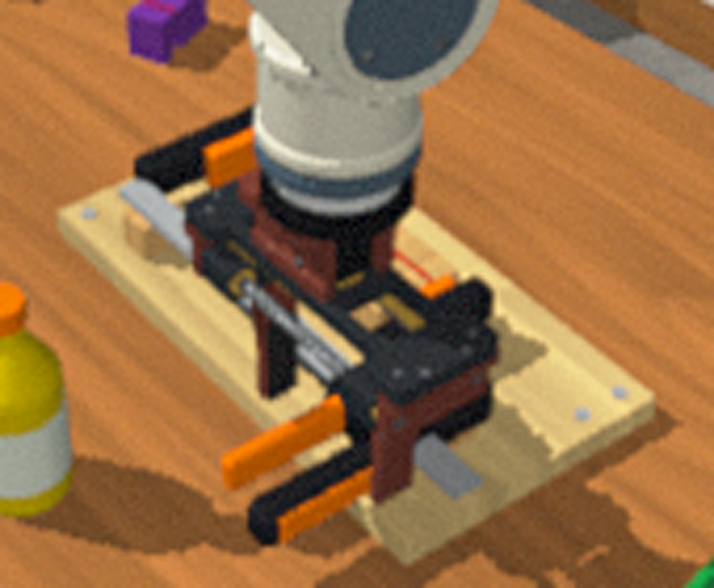

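The fingers straddle the trigger and handle in y: front finger at (275,340), back finger at (390,450). I'll lower them while watching the force.

step_arm([
  [[0,0,-0.3,0,0,0,1],[0,0,-0.3,0,0,0,1],[0,0,-0.2,0,0,0,1],[0,0,-0.09,0,0,0,1],[0,0,0,0,0,0,1]],
])

```text
t: 87.0
ee_pos: [472.4, -103.1, 207.6]
orientation: [-3.139, 0.116, 0.002]
ft_force: [-0.3, -0.5, 1.0]
width: 87.7
grasp_force: 0.0
```

step_arm([
  [[0,0,0,0,0,0,0.8],[0,0,0,0,0,0,0.7],[0,0,0,0,0,0,0.6],[0,0,0,0,0,0,0.55],[0,0,0,0,0,0,0.5]],
])

```text
t: 87.62
ee_pos: [473.1, -102.2, 208.4]
orientation: [-3.138, 0.116, -0.003]
ft_force: [4.1, 11.2, -2.4]
width: 45.2
grasp_force: 5.7
```

step_arm([
  [[0,0,0,0,0,0,0.4],[0,0,0,0,0,0,0.3],[0,0,0,0,0,0,0.3],[0,0,0,0,0,0,0.3],[0,0,0,0,0,0,0.3]],
])

```text
t: 88.25
ee_pos: [473.3, -101.7, 208.4]
orientation: [-3.138, 0.116, -0.003]
ft_force: [6.3, 16.6, -3.6]
width: 38.6
grasp_force: 28.9
```

That's a full squeeze at 38.6 mm, so I'll repeat the cycles.

step_arm([
  [[0,0,0,0,0,0,1],[0,0,0,0,0,0,1],[0,0,0,0,0,0,1],[0,0,0,0,0,0,1],[0,0,0,0,0,0,1]],
])

```text
t: 88.88
ee_pos: [472.5, -103.4, 208.2]
orientation: [3.139, -0.115, 0.0]
ft_force: [0.2, -0.6, -0.2]
width: 84.7
grasp_force: 0.0
```

step_arm([
  [[0,0,0,0,0,0,0.6],[0,0,0,0,0,0,0.4],[0,0,0,0,0,0,0.3],[0,0,0,0,0,0,0.3],[0,0,0,0,0,0,0.3]],
])

```text
t: 89.5
ee_pos: [473.1, -102.3, 208.1]
orientation: [-3.138, 0.117, -0.002]
ft_force: [5.4, 12.9, -2.1]
width: 41.4
grasp_force: 6.0
```

step_arm([
  [[0,0,0,0,0,0,0.3],[0,0,0,0,0,0,1],[0,0,0,0,0,0,1],[0,0,0,0,0,0,1],[0,0,0,0,0,0,1]],
])

```text
t: 90.12
ee_pos: [472.4, -103.2, 208.0]
orientation: [3.139, -0.115, -0.0]
ft_force: [0.2, 1.9, 1.3]
width: 75.1
grasp_force: 1.1
```

step_arm([
  [[0,0,0,0,0,0,1],[0,0,0,0,0,0,0.6],[0,0,0,0,0,0,0.4],[0,0,0,0,0,0,0.3],[0,0,0,0,0,0,0.3]],
])

```text
t: 90.75
ee_pos: [472.8, -102.5, 208.1]
orientation: [-3.138, 0.117, -0.001]
ft_force: [3.3, 10.5, -0.7]
width: 51.6
grasp_force: 5.7
```

step_arm([
  [[0,0,0,0,0,0,0.3],[0,0,0,0,0,0,1],[0,0,0,0,0,0,1],[0,0,0,0,0,0,1],[0,0,0,0,0,0,1]],
])

```text
t: 91.38
ee_pos: [472.4, -103.2, 208.1]
orientation: [3.139, -0.115, -0.0]
ft_force: [-1.2, 1.2, 0.3]
width: 78.1
grasp_force: 0.8
```

```bash
cat > jaw.py <<'E'
from h import *
import sys
im=snap('side',sys.argv[1]); o=readout.get_obs(); print(o['ee_pos'].round(1),o['width'],o['ft_force'].round(1))
p=im['pixels'].astype(int); R,G,B=p[...,0],p[...,1],p[...,2]
jx=np.array([.9973,-.0738,0]);jy=np.array([.0738,.9973,0]);O=np.array([566.1,23.6,0])
# orange of moving pad seen within polygon region jig y 40..140 ; report orange-mask centroid
m=((R>200)&(G>90)&(G<150)&(B<60)).astype(np.uint8); n,l,s,c=cv2.connectedComponentsWithStats(m)
for i in range(1,n):
    if s[i,4]>12 and 180<c[i][0]<400 and 150<c[i][1]<290: print(s[i],c[i].round(1))
print('expected moving pad px at gap 193/173/155/150', [w2p(im,O+45*jx+(-55+g)*jy+[0,0,43]).round(1).tolist() for g in (193,173,155,150)])
E
python3 jaw.py side10.png
```

```text
[ 472.5 -103.3  208.1] 81.65925046604785 [ 1.6 -0.1  0.1]
[273 185   8   7  28] [276.5 187.9]
[213 217  13  11  99] [218.6 221.3]
[313 216  15   9  45] [319.7 219.7]
[272 251  18  15  69] [279.6 256.3]
expected moving pad px at gap 193/173/155/150 [[275.1, 185.5], [279.3, 189.0], [283.3, 192.2], [284.4, 193.1]]
```

Those squeezes were cut short, so I'm giving each one time to finish.

step_arm([
  [[0,0,0,0,0,0,0.3],[0,0,0,0,0,0,0.3],[0,0,0,0,0,0,0.3],[0,0,0,0,0,0,0.3],[0,0,0,0,0,0,0.3]],
])

```text
t: 92.05
ee_pos: [473.3, -102.1, 208.1]
orientation: [-3.138, 0.117, -0.003]
ft_force: [11.0, 39.0, -3.3]
width: 39.1
grasp_force: 19.1
```

step_arm([
  [[0,0,0,0,0,0,0.3],[0,0,0,0,0,0,0.3],[0,0,0,0,0,0,0.3],[0,0,0,0,0,0,1],[0,0,0,0,0,0,1]],
])

```text
t: 92.68
ee_pos: [472.8, -102.8, 208.1]
orientation: [-3.139, 0.115, -0.001]
ft_force: [1.2, 4.0, 0.1]
width: 55.0
grasp_force: 1.8
```

step_arm([
  [[0,0,0,0,0,0,1],[0,0,0,0,0,0,1],[0,0,0,0,0,0,1],[0,0,0,0,0,0,1],[0,0,0,0,0,0,1]],
])

```text
t: 93.3
ee_pos: [472.4, -103.3, 208.1]
orientation: [3.139, -0.116, -0.0]
ft_force: [-0.1, 0.6, -0.5]
width: 87.4
grasp_force: 0.0
```

```bash
python3 jaw.py side11.png
```

```text
[ 472.5 -103.3  208.1] 87.7861477810494 [0.9 0.1 0.1]
[274 186   7   7  25] [277. 189.]
[213 217  13  11 100] [218.6 221.3]
[313 216  15   9  43] [319.9 219.7]
[272 251  18  15  74] [279.4 256.6]
expected moving pad px at gap 193/173/155/150 [[275.1, 185.5], [279.3, 189.0], [283.3, 192.2], [284.4, 193.1]]
```

step_arm([
  [[0,0,0,0,0,0,0.3],[0,0,0,0,0,0,0.3],[0,0,0,0,0,0,0.3],[0,0,0,0,0,0,0.3],[0,0,0,0,0,0,0.3]],
])

```text
t: 93.98
ee_pos: [473.1, -102.3, 208.1]
orientation: [-3.138, 0.117, -0.002]
ft_force: [5.2, 13.0, -2.8]
width: 41.4
grasp_force: 6.1
```

step_arm([
  [[0,0,0,0,0,0,0.3],[0,0,0,0,0,0,0.3],[0,0,0,0,0,0,0.3],[0,0,0,0,0,0,0.3],[0,0,0,0,0,0,0.3]],
])

```text
t: 94.6
ee_pos: [473.2, -101.7, 208.1]
orientation: [-3.138, 0.116, -0.002]
ft_force: [5.2, 16.7, -1.3]
width: 38.4
grasp_force: 28.9
```

step_arm([
  [[0,0,0,0,0,0,1],[0,0,0,0,0,0,1],[0,0,0,0,0,0,1],[0,0,0,0,0,0,1],[0,0,0,0,0,0,1]],
])

```text
t: 95.22
ee_pos: [472.5, -103.4, 208.1]
orientation: [3.139, -0.115, 0.0]
ft_force: [0.1, -0.2, 0.7]
width: 85.0
grasp_force: 0.0
```

```bash
python3 jaw.py side12.png
```

```text
[ 472.5 -103.4  208.1] 86.84789333229837 [ 0.5 -1.6 -0. ]
[275 188   6   5  21] [277.5 190.1]
[213 217  13  11  97] [218.7 221.3]
[313 216  15   9  43] [319.7 219.8]
[272 251  18  15  73] [279.7 256.4]
expected moving pad px at gap 193/173/155/150 [[275.1, 185.5], [279.3, 189.0], [283.3, 192.2], [284.4, 193.1]]
```

step_arm([
  [[0,0,0,0,0,0,0.3],[0,0,0,0,0,0,0.3],[0,0,0,0,0,0,0.3],[0,0,0,0,0,0,0.45],[0,0,0,0,0,0,0.44]],
])

```text
t: 95.9
ee_pos: [473.1, -102.1, 208.1]
orientation: [-3.138, 0.117, -0.002]
ft_force: [6.0, 17.4, -2.5]
width: 41.7
grasp_force: 8.1
```

step_arm([
  [[0,0,0,0,0,0,0.42],[0,0,0,0,0,0,0.38],[0,0,0,0,0,0,0.3],[0,0,0,0,0,0,0.3],[0,0,0,0,0,0,0.3]],
])

```text
t: 96.52
ee_pos: [473.3, -101.7, 208.1]
orientation: [-3.138, 0.116, -0.002]
ft_force: [6.1, 17.6, -2.2]
width: 38.8
grasp_force: 29.0
```

step_arm([
  [[0,0,0,0,0,0,1],[0,0,0,0,0,0,1],[0,0,0,0,0,0,1],[0,0,0,0,0,0,1],[0,0,0,0,0,0,1]],
])

```text
t: 97.15
ee_pos: [472.5, -103.4, 208.1]
orientation: [3.139, -0.115, 0.0]
ft_force: [0.4, -0.6, -0.1]
width: 85.3
grasp_force: 0.0
```

step_arm([
  [[0,0,0,0,0,0,0.3],[0,0,0,0,0,0,0.3],[0,0,0,0,0,0,0.3],[0,0,0,0,0,0,0.45],[0,0,0,0,0,0,0.44]],
])

```text
t: 97.78
ee_pos: [473.1, -101.8, 208.1]
orientation: [-3.137, 0.117, -0.002]
ft_force: [6.7, 19.7, -3.0]
width: 41.6
grasp_force: 9.6
```

step_arm([
  [[0,0,0,0,0,0,0.42],[0,0,0,0,0,0,0.38],[0,0,0,0,0,0,0.3],[0,0,0,0,0,0,0.3],[0,0,0,0,0,0,0.3]],
])

```text
t: 98.4
ee_pos: [473.2, -101.7, 208.1]
orientation: [-3.138, 0.116, -0.002]
ft_force: [6.2, 18.4, -2.9]
width: 38.8
grasp_force: 29.0
```

step_arm([
  [[0,0,0,0,0,0,1],[0,0,0,0,0,0,1],[0,0,0,0,0,0,1],[0,0,0,0,0,0,1],[0,0,0,0,0,0,1]],
])

```text
t: 99.02
ee_pos: [472.5, -103.4, 208.1]
orientation: [3.139, -0.115, 0.0]
ft_force: [-0.3, -0.5, -0.2]
width: 85.3
grasp_force: 0.0
```

```bash
python3 jaw.py side13.png
```

```text
[ 472.5 -103.5  208.1] 86.81341913729302 [ 0.3 -0.2 -0.5]
[276 189   5   4  14] [277.9 190.4]
[213 217  13  12 100] [218.6 221.4]
[313 216  15   9  44] [319.8 219.6]
[272 251  18  15  74] [279.6 256.4]
expected moving pad px at gap 193/173/155/150 [[275.1, 185.5], [279.3, 189.0], [283.3, 192.2], [284.4, 193.1]]
```

step_arm([
  [[0,0,0,0,0,0,0.3],[0,0,0,0,0,0,0.3],[0,0,0,0,0,0,0.3],[0,0,0,0,0,0,0.45],[0,0,0,0,0,0,0.44]],
])

```text
t: 99.7
ee_pos: [473.1, -101.7, 208.1]
orientation: [-3.137, 0.117, -0.002]
ft_force: [6.2, 20.3, -2.5]
width: 41.6
grasp_force: 9.6
```

step_arm([
  [[0,0,0,0,0,0,0.42],[0,0,0,0,0,0,0.38],[0,0,0,0,0,0,0.3],[0,0,0,0,0,0,0.3],[0,0,0,0,0,0,0.3]],
])

```text
t: 100.32
ee_pos: [473.3, -101.7, 208.1]
orientation: [-3.138, 0.116, -0.002]
ft_force: [5.6, 17.8, -2.1]
width: 38.8
grasp_force: 29.0
```

step_arm([
  [[0,0,0,0,0,0,1],[0,0,0,0,0,0,1],[0,0,0,0,0,0,1],[0,0,0,0,0,0,1],[0,0,0,0,0,0,1]],
])

```text
t: 100.95
ee_pos: [472.5, -103.4, 208.1]
orientation: [3.139, -0.115, 0.0]
ft_force: [-0.3, -0.2, 0.8]
width: 85.2
grasp_force: 0.0
```

```bash
python3 jaw.py side14.png
```

```text
[ 472.5 -103.4  208.1] 86.81296580697531 [-0.4 -0.5  0.1]
[276 189   5   4  13] [277.8 190.3]
[213 217  13  11 101] [218.5 221.3]
[313 216  15   9  42] [319.8 219.7]
[272 251  18  15  71] [279.9 256.1]
expected moving pad px at gap 193/173/155/150 [[275.1, 185.5], [279.3, 189.0], [283.3, 192.2], [284.4, 193.1]]
```

The squeeze force has risen from 13 N and levelled off at 20 N, and the pad no longer moves. I'll do two more squeezes, back off, and take one last look.

step_arm([
  [[0,0,0,0,0,0,0.3],[0,0,0,0,0,0,0.3],[0,0,0,0,0,0,0.3],[0,0,0,0,0,0,0.45],[0,0,0,0,0,0,0.44]],
])

```text
t: 101.62
ee_pos: [473.1, -101.7, 208.1]
orientation: [-3.137, 0.117, -0.002]
ft_force: [7.5, 21.3, -2.4]
width: 41.6
grasp_force: 9.5
```

step_arm([
  [[0,0,0,0,0,0,0.42],[0,0,0,0,0,0,0.38],[0,0,0,0,0,0,0.3],[0,0,0,0,0,0,0.3],[0,0,0,0,0,0,0.3]],
])

```text
t: 102.25
ee_pos: [473.2, -101.7, 208.1]
orientation: [-3.138, 0.116, -0.002]
ft_force: [4.9, 17.7, -1.7]
width: 38.5
grasp_force: 29.0
```

step_arm([
  [[0,0,0,0,0,0,1],[0,0,0,0,0,0,1],[0,0,0,0,0,0,1],[0,0,0,0,0,0,1],[0,0,0,0,0,0,1]],
])

```text
t: 102.88
ee_pos: [472.5, -103.4, 208.1]
orientation: [3.139, -0.115, 0.0]
ft_force: [-0.6, 0.0, 0.2]
width: 85.0
grasp_force: 0.0
```

step_arm([
  [[0,0,0,0,0,0,0.3],[0,0,0,0,0,0,0.3],[0,0,0,0,0,0,0.3],[0,0,0,0,0,0,0.45],[0,0,0,0,0,0,0.44]],
])

```text
t: 103.5
ee_pos: [473.1, -101.8, 208.1]
orientation: [-3.137, 0.117, -0.002]
ft_force: [5.8, 19.2, -2.5]
width: 41.4
grasp_force: 9.6
```

step_arm([
  [[0,0,0,0,0,0,0.42],[0,0,0,0,0,0,0.38],[0,0,0,0,0,0,0.3],[0,0,0,0,0,0,0.3],[0,0,0,0,0,0,0.3]],
])

```text
t: 104.12
ee_pos: [473.2, -101.7, 208.1]
orientation: [-3.138, 0.116, -0.002]
ft_force: [5.0, 18.1, -2.5]
width: 38.3
grasp_force: 29.0
```

step_arm([
  [[0,0,0,0,0,0,1],[0,0,0,0,0,0,1],[0,0,0,0,0,0,1],[0,0,0,0,0,0,1],[0,0,0,0,0,0,1]],
])

```text
t: 104.75
ee_pos: [472.5, -103.4, 208.1]
orientation: [3.139, -0.115, 0.0]
ft_force: [0.3, -0.4, -0.5]
width: 84.8
grasp_force: 0.0
```

step_arm([
  [[0,0,0.3,0,0,0,1],[0,0,0.8,0,0,0,1],[0,0,0.9,0,0,0,1],[0,-0.5,0.9,0,0,0,1],[0,-0.8,0,0,0,0,1]],
])

```text
t: 105.38
ee_pos: [473.5, -168.8, 357.8]
orientation: [3.137, -0.113, 0.012]
ft_force: [1.0, -0.5, 0.0]
width: 87.7
grasp_force: 0.0
```

step_arm([
  [[0,-0.8,0,0,0,0,1],[0,-0.8,0,0,0,0,1],[0,-0.8,0,0,0,0,1],[0,-0.5,0,0,0,0,1],[0,0,0,0,0,0,1]],
])

```text
t: 106.0
ee_pos: [472.3, -314.4, 353.5]
orientation: [3.139, -0.119, 0.001]
ft_force: [-0.6, 0.4, 0.4]
width: 87.7
grasp_force: 0.0
```

```bash
python3 - <<'E'
from h import *
t=snap('top','top15.png'); s=snap('side','side15.png')
a=cv2.resize(t['pixels'][150:270,215:365,::-1],(400,320),interpolation=cv2.INTER_CUBIC)
b=cv2.resize(s['pixels'][150:290,220:395,::-1],(400,320),interpolation=cv2.INTER_CUBIC)
c=cv2.resize(t['pixels'][:,:,::-1],(373,280)); o=np.zeros((600,800,3),np.uint8); o[:320,:400]=a;o[:320,400:]=b;o[320:,:373]=c
cv2.imwrite('pics/c13.png',o); print(readout.get_obs()['ee_pos'],readout.get_obs()['t'])
E
```

```text
[ 472.2477545  -312.63994864  353.1269659 ] 106.1
```

View pics/c13.png

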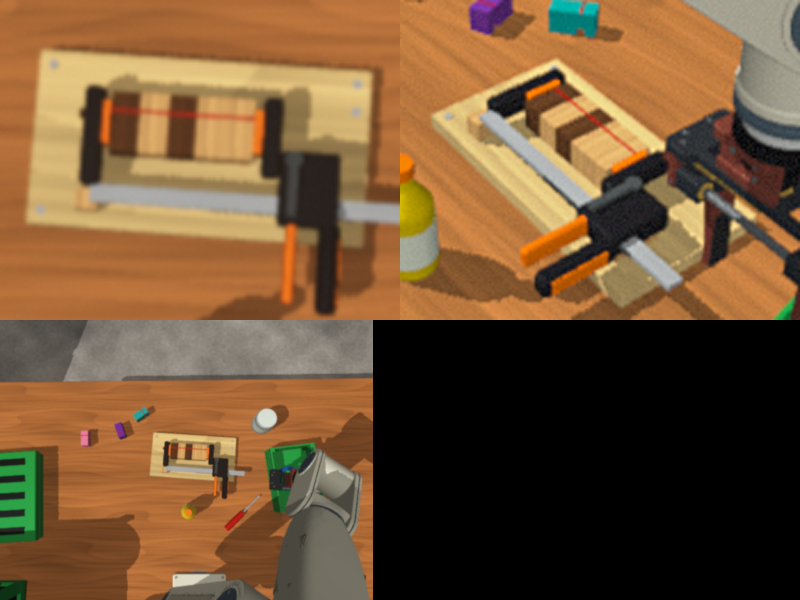

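All five blocks stand in a closed row between the orange pads, at (110-260,125) in the crop, with their red lines in one straight line. The trigger is released, the bystanders haven't moved, and the robot touches nothing.

```bash
python3 -c "
from workcell import ctrl
print(ctrl.close_job())"
```

```text
the job is handed in; nothing more can be done
None
```

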